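# Close up the reagent row and stopper the open bottle

## Robot

A 6-joint arm with a two-finger parallel gripper is mounted at the origin on the work surface. World frame = base frame: x ahead of the robot, y to its left, z up, the work surface at z = 0. Lengths are in mm, angles in rad, forces in N, time in s.
With the tool pointing down it reaches from about 300 to 775 mm from the base axis. Payload 14.6 kg.
Tool frame: the origin (TCP) lies midway between the tips of the shut fingers; the grasp point (between the pads) lies 19 mm behind it (manip.tcp_to_grasp is the distance from the TCP to the grasp point, in mm); z points along the fingers, x is the direction in which the jaws open and shut, and the axes are right-handed (so a half turn about z gives the same grasp; the last joint's range is limited). The gripper opens to 94 mm and grips with 3 to 60 N. Pads are 16 mm wide; open, the fingers measure 119 mm over their backs; the gripper's body (75 mm by 177 mm) begins 78 mm behind the grasp point.
Start: joints at [1.278, 0.3, 1.521, -0, 1.321, -0.067], TCP at [123.135, 536.029, 205.446] pointing down, gripper open.
Joint ranges: [-3.03, 3.03], [-0.79, 2.21], [0.23, 2.52], [-1.04, 4.18], [0, 3.07], [-2.55, 2.55]. Speed limits (rad/s): [2.22, 2.22, 2.57, 3.14, 3.14, 3.14].

## Interface

Orientations are given as [roll, pitch, yaw] about the fixed x, y, z axes, in that order (R = Rz(yaw) Ry(pitch) Rx(roll)).
In Python, from cell import manip gives the robot as it stands.
- The arm moves only by the tool arm_command, never from a script. Its argument "steps" is a list of rows, each a list of 3 entries, a list of its own where there are three numbers: the opening, from 0 (shut) to 1 (fully open), then the shift along the tool's x, y, z in cm, then the turn about the tool's z in rad. A call has 1 to 5 rows; each row shifts and turns the commanded pose from where the row before left it, along the tool's axes as they then stand; what a row does not reach is not made up. A row lasts 1/12 s, in which the tool goes at most 41.7 mm and 7.16 degrees, less where a joint would pass 70% of its speed; a pose out of reach is approached as far as the arm can. A call with a gripper value outside its range is refused whole. The fingers move at their own pace and stop on an object; "force" is the grip in N (left out, the last holds). Time passes only in rows, so rows that do not move let the fingers close. It gives the time, the measured TCP pose, the force and the opening at its end, in the units of the state.
- manip.read_state(): the state, without advancing time (a new reading comes with each control period).
- manip.camera(name): name is "scene" or "side" or "wrist"; returns (picture, depth): 384x512x3 uint8, red, green, blue; 384x512 float32, mm along the optical axis (not along the pixel's ray), 0 where there is no reading.
- manip.calibration(name): a dict with "fx", "fy", "cx", "cy" (pixels), "R" (3x3) and "t" (3): a world point X has camera coordinates R X + t; the wrist camera has in their place "tool_from_camera" (4x4, takes a point from camera to tool coordinates, whose origin is the TCP and whose axes are the tool frame's). Camera axes: x right, y down, z forward; pixel columns grow to the right and rows downward; lengths in mm; the calibration is good to about 2 mm. A picture is of the moment at which its call begins: read the wrist's pose just before it. calibration takes no time and is no camera call.
- manip.sign_off(): hands the job in, once; it reports no verdict.
The state is a dict: "clock": time; "joints": joint angles; "qd": joint speeds; "effort": joint torques, N m; "eef_pos": TCP position; "eef_rot": TCP orientation; "wrist_force": force on the tool from outside, world axes, zero at the start; "moment": the same for the moment, N m; "finger_gap": finger opening in mm.
Only numpy, scipy, OpenCV 4.12 (cv2) and the standard library are available. Lean on these libraries where they do the work, as an engineer would, in place of code of your own. Each camera call takes 0.05 s, during which the arm holds its last target.

## Task

Put the reagent bottles away: stand the open bottle and the bottle lying on the bench on the low shelf, in one straight row with the two bottles already there, in either order behind those two. Close the row up gently, every bottle upright and square, side against side with no gaps, the first one against the shelf's end stop, and see that the open bottle ends with its rubber stopper fully home in its neck. Do not knock over any standing bottle, and leave everything else on the bench where it is.

Things in the scene. Friction and masses are not known exactly. Their poses are not given: they have to be found in the camera images.
- row_end (a point): point on the fixed low aluminium shelf: on the board's upper face (40 mm above the bench), on its lengthwise middle line, at the inner face of the end stop. y runs along the board to the stop (the row extends to -y), x across to its back, z up. Board 70 mm deep, 275 mm long to -y; a lip 10 mm high, 32 mm behind the middle line. Row bottles are centred on the middle line.
- end_stop: the upright aluminium end stop of the shelf, 70 mm deep, 8 mm thick, 62 mm high, fixed to the shelf; origin at the centre of its underside, axes as row_end
- stored_1: bottle already standing on the shelf nearest the stop, loose, some mm off the stop: white square plastic bottle, 46 x 46 mm wide; square part 68 mm high, then a closed round screw cap (32 mm across) up to 94 mm; about 0.18 kg; origin at the centre of its underside, z runs up its axis to the cap, x and y square to its side faces
- stored_2: bottle already standing on the shelf next to stored_1, loose, with a gap between: white square plastic bottle, 46 x 46 mm wide; square part 68 mm high, then a closed round screw cap (32 mm across) up to 94 mm; about 0.18 kg; origin at the centre of its underside, z runs up its axis to the cap, x and y square to its side faces
- open_bottle: the open bottle, standing on the bench: as the other bottles (46 x 46 mm, square part 68 mm high) but with an open round neck 30 mm across in place of the cap, up to 94 mm; origin at the centre of its underside, z up, x and y square to its faces
- mouth (a point): centre of the open bottle's neck at its rim, 94 mm above its underside, axes as the bottle; the bore is 22 mm wide and 26 mm deep
- lying_bottle: bottle lying on one of its flat sides on the bench, cap pointing roughly away from the robot: white square plastic bottle, 46 x 46 mm wide; square part 68 mm high, then a closed round screw cap (32 mm across) up to 94 mm; about 0.18 kg; origin at the centre of its underside, z runs up its axis to the cap, x and y square to its side faces
- stopper: dark rubber stopper, 0.03 kg: tapered plug 20 mm long (13 mm across at the tip, 20 mm at the top), a flange 30 mm across, 4 mm thick, above it a round grip 16 mm across, 16 mm high. Origin at the centre of the flange's underside, z up. Fully home, the flange rests on the neck's rim. It starts in the stand, flange resting on top.
- stand: fixed white plastic block 50 x 50 mm, 28 mm high, with a hole 23 mm wide through its middle that holds the stopper; origin at the centre of its underside
- beaker: bystander: small glass beaker 56 mm across, 62 mm high; origin at the centre of its underside
- flask: bystander: conical glass flask 84 mm across the foot, 130 mm high; origin at the centre of its underside
- wash_bottle: bystander: round white bottle with blue cap, 60 mm across, 150 mm high; origin at the centre of its underside
- dish: bystander: shallow white dish 60 mm across, 14 mm high; origin at the centre of its underside
- microplate: bystander: clear well plate 127 x 85 mm, 14 mm high; origin at the centre of its underside
Mind the look-alikes: they are no part of the job. What is shaped like the stored_1 but green or red is not meant.

How it is judged (in metres and radians):
At the end, for the whole second after the job is handed in: All four bottles upright (0.06 rad) on the board, square (0.09 rad), within 7 mm of its middle line; the stored two first, all gaps from stop to last bottle 5 mm in all; stopper in the open bottle, flange on the rim (2.5 mm in height, 3 mm off centre, 0.12 rad); at rest, released (y of stored_1 in the frame of row_end between -0.028 and -0.02 m and y of stored_2 in the frame of row_end above -0.074 m and angle between each of stored_1, stored_2, open_bottle, lying_bottle's own z axis and vertical below 0.06 rad and x of stored_1 in the frame of row_end between -0.007 and 0.007 m and z of stored_1 in the frame of row_end between -0.004 and 0.004 m and (angle between the x axis of stored_1 and the x axis of row_end, either way round below 0.09 rad or angle between the x axis of stored_1 and the y axis of row_end, either way round below 0.09 rad) and linear speed of each of stored_1, stored_2, open_bottle, lying_bottle, stopper below 0.02 m/s and x of stored_2 in the frame of row_end between -0.007 and 0.007 m and z of stored_2 in the frame of row_end between -0.004 and 0.004 m and (angle between the x axis of stored_2 and the x axis of row_end, either way round below 0.09 rad or angle between the x axis of stored_2 and the y axis of row_end, either way round below 0.09 rad) and x of open_bottle in the frame of row_end between -0.007 and 0.007 m and z of open_bottle in the frame of row_end between -0.004 and 0.004 m and (angle between the x axis of open_bottle and the x axis of row_end, either way round below 0.09 rad or angle between the x axis of open_bottle and the y axis of row_end, either way round below 0.09 rad) and x of lying_bottle in the frame of row_end between -0.007 and 0.007 m and z of lying_bottle in the frame of row_end between -0.004 and 0.004 m and (angle between the x axis of lying_bottle and the x axis of row_end, either way round below 0.09 rad or angle between the x axis of lying_bottle and the y axis of row_end, either way round below 0.09 rad) and ((y of open_bottle in the frame of row_end between -0.12 and -0.105 m and y of lying_bottle in the frame of row_end between -0.166 and -0.15 m) or (y of lying_bottle in the frame of row_end between -0.12 and -0.105 m and y of open_bottle in the frame of row_end between -0.166 and -0.15 m)) and horizontal distance between stopper and mouth below 0.003 m and z of stopper in the frame of mouth between -0.0025 and 0.0025 m and angle between stopper's own z axis and vertical below 0.12 rad); the robot touches nothing.
It fails at once if a bottle that stood was knocked over (angle between any of stored_1, stored_2, open_bottle's own z axis and vertical above 0.6 rad).
It fails at once if the row was rammed against the end stop (over 70 N) (contact force between end_stop and stored_1 above 70 N).
It fails at once if a bystander was moved more than 30 mm (distance of any of beaker, flask, wash_bottle, dish, microplate from where it was at the start of the episode above 0.03 m).
It also fails if it takes over 72 s, if anything falls off the work surface, if the arm or the gripper's body presses on something with over 40 N, if the wrist force passes 120 N, or if a joint passes its speed limit or range.

## Working session

There is one attempt and no reset: what is moved stays moved. The work goes in short steps, Python scripts to look and compute and a tool call to move; the robot and the scene stay as the last step left them, time stands still between calls to the robot, and variables do not carry over. Pictures are saved under pics/ and viewed, and the job is handed in when it is done.

Besides the shell and the picture viewer there is one more tool, called after "Call:" by a JSON object that holds its "fn" and its "kwargs", one argument or row to a line. arm_command: Moves the arm, as the interface text tells. Its arguments: {"type":"object","properties":{"steps":{"type":"array","items":{"type":"array"}},"force":{"type":"number"}},"required":["steps"]}

```bash
ls; mkdir -p pics; python3 - <<'E'
from cell import manip
import cv2,json
print(manip.read_state())
for n in ["scene","side","wrist"]:
    p,d=manip.camera(n)
    cv2.imwrite(f"pics/a_{n}.png",p[:,:,::-1]); import numpy as np; np.save(f"pics/a_{n}.npy",d)
    print(n,manip.calibration(n))
E
```

```text
pics
{'clock': 0.0, 'joints': array([ 1.27840665e+00,  3.00449437e-01,  1.52156366e+00, -9.38890460e-06,
        1.32071750e+00, -6.65850762e-02]), 'qd': array([-2.00186253e-03,  1.40713675e-05, -2.60472572e-04,  5.45416424e-04,
       -1.12490934e-05,  1.85454611e-03]), 'effort': array([ 9.79449615e-04, -5.31799829e+01, -3.52746570e+01,  7.09049148e-02,
        2.43029022e-02, -6.33859395e-05]), 'eef_pos': array([123.06187716, 535.78859786, 204.90558889]), 'eef_rot': array([-3.14152601e+00,  1.13602609e-03,  1.34499410e+00]), 'wrist_force': array([-0.10881551,  0.13185068,  0.73843544]), 'moment': array([ 0.01994228,  0.02441551, -0.04815463]), 'finger_gap': 94.00749695045629}
scene {'fx': 364.2749682616526, 'fy': 364.2749682616526, 'cx': 257.2430892422839, 'cy': 188.58266487013034, 'R': array([[-0.8103162 ,  0.58594405, -0.00756487],
       [ 0.48343718,  0.66114975, -0.57373294],
       [-0.33117389, -0.46856224, -0.8190075 ]]), 't': array([ 379.2940914 , -257.21719938, 1187.745085  ])}
side {'fx': 370.48325346580003, 'fy': 370.48325346580003, 'cx': 260.4232775148695, 'cy': 192.77624453430627, 'R': array([[-0.81193966, -0.58373378,  0.00297638],
       [-0.42676088,  0.59010521, -0.68531088],
       [ 0.39828273, -0.55770128, -0.72824456]]), 't': array([471.46517675, 265.03677352, 705.15910337])}
wrist {'fx': 346.1738532812399, 'fy': 346.1738532812399, 'cx': 255.09000350649282, 'cy': 192.35747928663883, 'tool_from_camera': array([[ 9.99999694e-01,  6.71362946e-04,  4.02184979e-04,
         9.95324106e-01],
       [-7.51843127e-04,  9.66802819e-01,  2.55522491e-01,
        -7.35788064e+01],
       [-2.17285240e-04, -2.55522715e-01,  9.66803028e-01,
        -1.79345794e+02],
       [ 0.00000000e+00,  0.00000000e+00,  0.00000000e+00,
         1.00000000e+00]])}
```

View pics/a_scene.png

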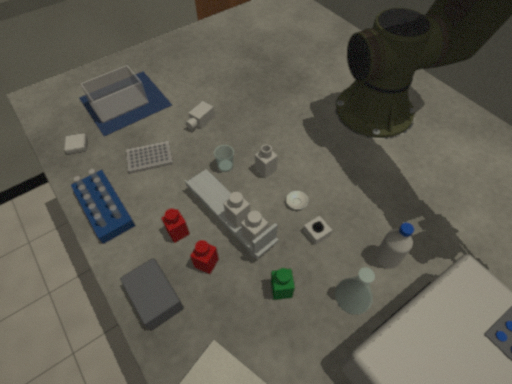

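View pics/a_side.png

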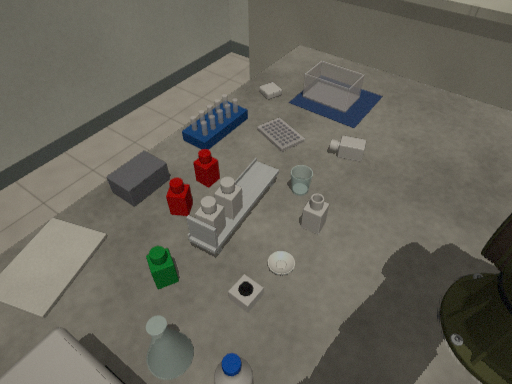

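View pics/a_wrist.png

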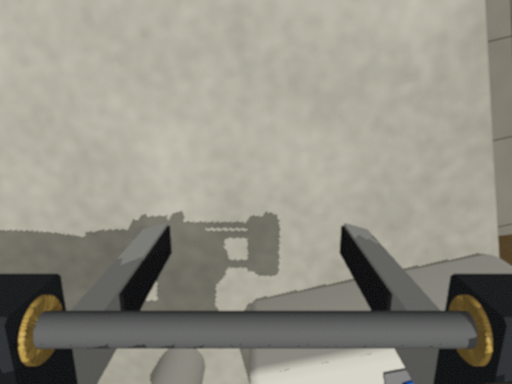

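Scene picture: stored bottles on the shelf at (255,225) and (236,203). The lying white bottle is at (200,115), the open bottle at (265,160), and the stopper in its stand at (318,229). Look-alikes to leave alone are red at (175,225) and (205,256), green at (283,283), and the small white box at (75,143). I'll crop in on these and measure.

```bash
cat > h.py <<'E'
from cell import manip
import cv2, numpy as np
from scipy.spatial.transform import Rotation as Ro
def cloud(name,d,state=None):
    c=manip.calibration(name); v,u=np.mgrid[:384,:512]
    P=np.stack([(u-c['cx'])/c['fx']*d,(v-c['cy'])/c['fy']*d,d],-1)
    if name!='wrist': W=(P-c['t'])@c['R']
    else:
        T=c['tool_from_camera']; P=P@T[:3,:3].T+T[:3,3]
        W=P@Ro.from_euler('xyz',state['eef_rot']).as_matrix().T+state['eef_pos']
    W[d<=0]=np.nan
    return W
def proj(name,X):
    c=manip.calibration(name); q=np.atleast_2d(X)@c['R'].T+c['t']
    return np.c_[q[:,0]/q[:,2]*c['fx']+c['cx'],q[:,1]/q[:,2]*c['fy']+c['cy']]
def snap(tag):
    s=manip.read_state(); p,d=manip.camera('wrist')
    cv2.imwrite(f'pics/{tag}.png',p[:,:,::-1]); np.save(f'pics/{tag}.npy',d)
    return s,p,d,cloud('wrist',d,s)
E
python3 - <<'E'
from h import *
for n,(u0,u1,v0,v1) in dict(scene=(120,340,90,300),side=(180,400,110,310)).items():
    im=cv2.imread(f'pics/a_{n}.png')[v0:v1,u0:u1]
    cv2.imwrite(f'pics/b_{n}.png',cv2.resize(im,None,fx=2.8,fy=2.8,interpolation=cv2.INTER_CUBIC))
    W=cloud(n,np.load(f'pics/a_{n}.npy'))
    # topdown height map: x 250..., print
    np.save(f'pics/W_{n}.npy',W)
    print(n,'cam',-manip.calibration(n)['R'].T@manip.calibration(n)['t'])
    pts=dict(scene=dict(s1=(255,216),s2=(235,198),lie=(203,111),open=(266,152),stop=(318,226),bk=(224,155),dish=(297,201)),
             side=dict(s1=(208,206),s2=(229,184),lie=(352,148),open=(316,205),stop=(246,287),bk=(301,180),dish=(281,264)))[n]
    for k,(u,v) in pts.items(): print(k,W[v,u].round(0))
# topdown map combined
A=np.concatenate([np.load(f'pics/W_{n}.npy').reshape(-1,3) for n in('scene','side')])
C=np.concatenate([cv2.imread(f'pics/a_{n}.png').reshape(-1,3) for n in('scene','side')])
ok=np.isfinite(A).all(1)&(A[:,2]<200)
A=A[ok];C=C[ok];o=np.argsort(A[:,2]);A=A[o];C=C[o]
m=np.zeros((600,800,3),np.uint8)
# rows: x 700->100 ; cols: y 500 -> -300
r=(700-A[:,0]).astype(int);c=(500-A[:,1]).astype(int)
k=(r>=1)&(r<599)&(c>=1)&(c<799)
for dr in(0,1):
  for dc in (0,1): m[r[k]+dr,c[k]+dc]=C[k]
cv2.imwrite('pics/b_top.png',m)
E
```

```text
scene cam [825.04666884 504.34646765 828.06745932]
s1 [592. 164. 134.]
s2 [600.  97. 131.]
lie [ 472. -279.   46.]
open [441.   3.  95.]
stop [455. 235.  47.]
bk [ 507. -110.   22.]
dish [429. 129.   4.]
side cam [215.05591233 512.07870571 693.75760824]
s1 [584. 176. 136.]
s2 [589. 103. 135.]
lie [ 467. -268.   43.]
open [428.   5.  86.]
stop [445. 236.  47.]
bk [506. -65.  61.]
dish [432. 131.   6.]
```

View pics/b_scene.png

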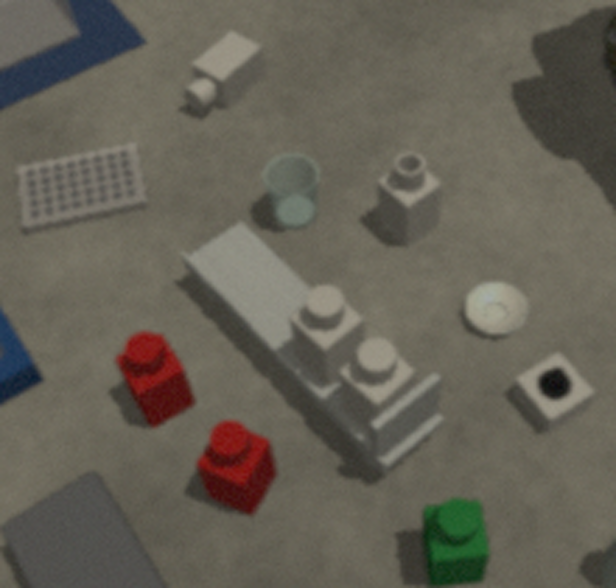

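View pics/b_side.png

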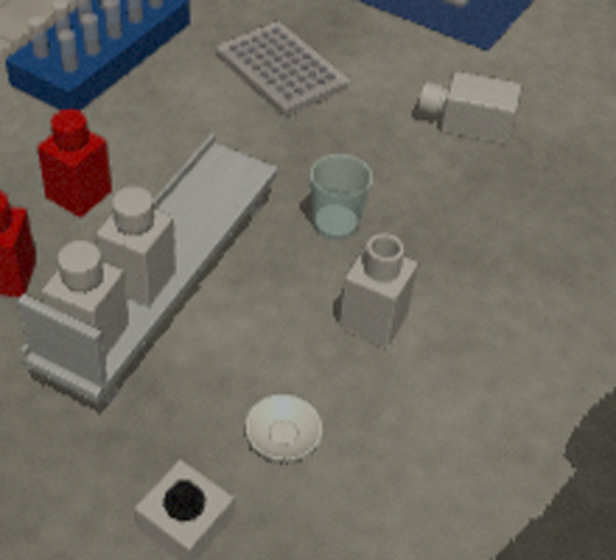

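View pics/b_top.png

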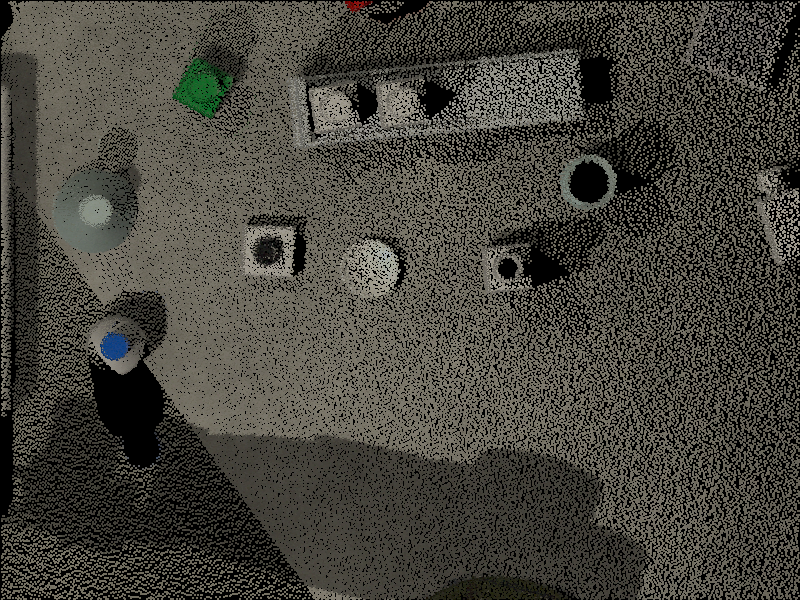

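```bash
python3 - <<'E'
from h import *
for n in('scene','side'):
    W=np.load(f'pics/W_{n}.npy').reshape(-1,3)
    def sel(x0,x1,y0,y1,z0,z1):
        P=W[(W[:,0]>x0)&(W[:,0]<x1)&(W[:,1]>y0)&(W[:,1]<y1)&(W[:,2]>z0)&(W[:,2]<z1)];return P
    def rect(k,*a):
        P=sel(*a)
        if len(P)<8: print(n,k,len(P));return
        r=cv2.minAreaRect(P[:,:2].astype(np.float32)); print(n,k,len(P),np.round(r[0],1),np.round(r[1],1),round(r[2],1),'zmed',round(np.median(P[:,2]),1))
    rect('s1top',540,640,140,190,128,145)
    rect('s1sq',540,640,140,190,104,112)
    rect('s2top',540,640,70,130,128,145)
    rect('s2sq',540,640,70,130,104,112)
    rect('stop',530,660,192,215,92,115)
    rect('board',530,660,-100,60,36,44)
    rect('opensq',390,470,-60,40,63,73)
    rect('openrim',390,470,-60,40,89,99)
    rect('stopgrip',400,500,200,270,43,53)
    rect('stand',400,500,200,270,25,31)
    rect('lie',400,540,-340,-220,40,52)
    rect('lieall',400,540,-340,-220,8,52)
    rect('red',630,800,0,250,50,110)
    rect('beaker',470,545,-130,-50,50,70)
A=np.concatenate([np.load(f'pics/W_{n}.npy').reshape(-1,3) for n in('scene','side')])
C=np.concatenate([cv2.imread(f'pics/a_{n}.png').reshape(-1,3) for n in('scene','side')])
ok=np.isfinite(A).all(1)&(A[:,2]<200)
A=A[ok];C=C[ok];o=np.argsort(A[:,2]);A=A[o];C=C[o]
m=np.zeros((600,600,3),np.uint8)
r=((600-A[:,0])*2.5).astype(int);c=((-160-A[:,1])*2.5).astype(int)
k=(r>=1)&(r<596)&(c>=1)&(c<596)
for dr in range(3):
  for dc in range(3): m[r[k]+dr,c[k]+dc]=C[k]
cv2.imwrite('pics/c_lie.png',m)
E
```

```text
scene s1top 146 [593.4 163.2] [30.5 29.9] 85.9 zmed 133.4
scene s1sq 195 [593.6 163.5] [45. 45.] 11.0 zmed 107.6
scene s2top 136 [598.8  97.4] [30.3 30. ] 56.1 zmed 133.5
scene s2sq 177 [597.9  97. ] [46.1 45.1] 7.1 zmed 107.5
scene stop 134 [587.9 196.6] [69.9  8.5] 4.8 zmed 100.9
scene board 978 [585.5 -15.9] [118.  143.5] 5.8 zmed 39.8
scene opensq 143 [431.1  -8.7] [47.3 45.4] 5.0 zmed 67.3
scene openrim 54 [432.1  -8.6] [30.3 26.7] 53.3 zmed 93.3
scene stopgrip 36 [449.4 230.9] [15.3 14.3] 78.9 zmed 47.4
scene stand 275 [448.3 231.3] [51.5 51.2] 87.6 zmed 27.8
scene lie 253 [ 486.4 -286.8] [92.  49.1] 16.4 zmed 45.5
scene lieall 511 [ 486.2 -286.5] [95.7 49.7] 17.4 zmed 39.5
scene red 895 [692.6  79.6] [120.8 168.1] 5.4 zmed 68.2
scene beaker 141 [518.4 -88.9] [54.9 53.1] 53.7 zmed 58.8
side s1top 171 [593.2 165.6] [28.7 30.5] 39.7 zmed 135.0
side s1sq 236 [593.  165.4] [46.  45.8] 8.0 zmed 108.7
side s2top 151 [598.   98.7] [29.7 31. ] 10.7 zmed 135.1
side s2sq 209 [597.8  98.1] [45.2 47.9] 5.6 zmed 108.9
side stop 186 [587.8 198.4] [70.   9.1] 5.4 zmed 102.2
side board 991 [584.5 -16.3] [118.7 154.3] 6.9 zmed 41.3
side opensq 207 [432.7  -6.3] [45.5 45.7] 5.5 zmed 68.9
side openrim 89 [433.4  -7.4] [26.7 30.4] 32.3 zmed 94.0
side stopgrip 56 [449.9 233.3] [14.9 15.2] 74.7 zmed 48.8
side stand 427 [449.4 232.6] [51.9 51. ] 87.4 zmed 29.0
side lie 304 [ 485.9 -284.9] [89.9 48.6] 17.6 zmed 46.9
side lieall 627 [ 487.5 -284.1] [93.9 49.2] 17.6 zmed 39.6
side red 892 [715.2  72.2] [188.  105.7] 67.3 zmed 69.7
side beaker 206 [518.7 -87.1] [51.9 56.3] 31.0 zmed 58.8
```

View pics/c_lie.png

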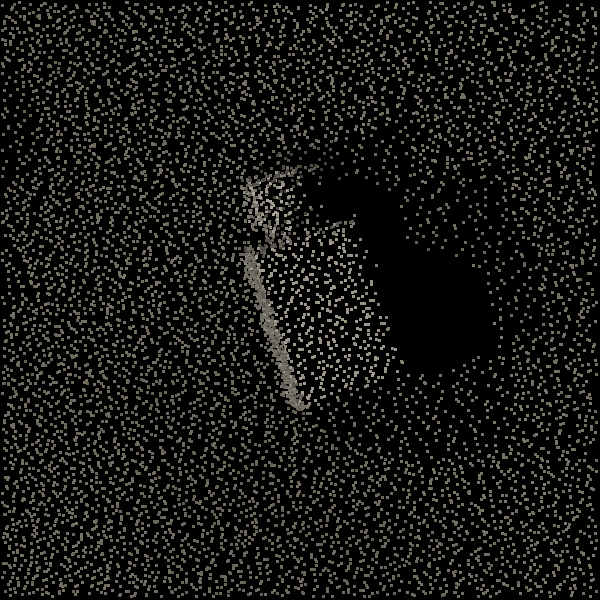

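```bash
cat >> h.py <<'E'
def plan(tgt,yaw=None,n=None,start=None,syaw=None):
    s=manip.read_state(); p=np.array(start if start is not None else s['eef_pos'],float); y=s['eef_rot'][2] if syaw is None else syaw
    tgt=np.array(tgt,float); yaw=y if yaw is None else yaw
    n=n or int(max(np.ceil(np.linalg.norm(tgt-p)/40),np.ceil(abs(yaw-y)/.12),1))
    dw=(tgt-p)/n; dy=(yaw-y)/n
    out=[]
    for i in range(n):
        c,sn=np.cos(y),np.sin(y)
        out.append([[round(float(v),2) for v in ((dw[0]*c+dw[1]*sn)/10,(dw[0]*sn-dw[1]*c)/10,-dw[2]/10)],round(-dy,3)]); y+=dy
    print('from',p.round(1),'n',n)
    for r in out: print(r)
E
python3 - <<'E'
from h import *
for n in('scene','side'):
    W=np.load(f'pics/W_{n}.npy').reshape(-1,3); C=cv2.imread(f'pics/a_{n}.png').reshape(-1,3).astype(int)
    red=(C[:,2]>C[:,1]+60)&(C[:,2]>90)&(W[:,0]>600)&(W[:,0]<760)
    print('red',np.nanmin(W[red],0),np.nanmax(W[red],0))
    k=(W[:,2]>46.5)&(W[:,2]<53)&(W[:,0]>600)&(W[:,0]<650)&(W[:,1]>-80)&(W[:,1]<60)
    P=W[k]; f=cv2.fitLine(P[:,:2].astype(np.float32),cv2.DIST_HUBER,0,.01,.01).ravel(); print('lip',len(P),f,np.degrees(np.arctan2(-f[0],f[1])), P.min(0),P.max(0))
    k=(W[:,2]>36)&(W[:,2]<45)&(W[:,0]>530)&(W[:,0]<640)&(W[:,1]>-90)&(W[:,1]<60)
    P=W[k]
    # front edge: min x per y-bin
    b=[]
    for yb in np.arange(-75,55,10):
        q=P[(P[:,1]>=yb)&(P[:,1]<yb+10)]
        if len(q)>5: b.append((yb+5,q[:,0].min()))
    b=np.array(b); print('front',np.polyfit(b[:,0],b[:,1],1), 'ymin',P[:,1].min())
plan([449,232,150],0.09)
E
```

```text
red [691.47344651   0.89349213  60.89221317] [757.38038135 164.92405966  96.75642632]
lip 66 [ 1.0327769e-01 -9.9465257e-01  6.4198669e+02 -7.0096073e+00] -174.07205 [635.05901364 -75.88508347  46.57723646] [649.84243818  55.73733622  52.33057503]
front [2.83228829e-01 5.79159846e+02] ymin -83.59907732485262
red [688.64428806   2.90983051   2.74948051] [757.17417351 168.82533616  98.23983702]
lip 57 [ 9.8728687e-02 -9.9511439e-01  6.4438135e+02 -2.2501068e+01] -174.33403 [638.76098851 -74.5420896   46.95757512] [649.82894915  26.24045597  52.93464431]
front [5.88596476e-02 5.71226308e+02] ymin -86.72047765536142
from [123.1 535.8 205. ] n 12
[[-1.86, 3.21, 0.46], np.float64(0.105)]
[[-1.51, 3.39, 0.46], np.float64(0.105)]
[[-1.15, 3.53, 0.46], np.float64(0.105)]
[[-0.78, 3.63, 0.46], np.float64(0.105)]
[[-0.39, 3.69, 0.46], np.float64(0.105)]
[[-0.01, 3.71, 0.46], np.float64(0.105)]
[[0.38, 3.69, 0.46], np.float64(0.105)]
[[0.76, 3.63, 0.46], np.float64(0.105)]
[[1.14, 3.53, 0.46], np.float64(0.105)]
[[1.5, 3.4, 0.46], np.float64(0.105)]
[[1.85, 3.22, 0.46], np.float64(0.105)]
[[2.18, 3.01, 0.46], np.float64(0.105)]
```

Call:
{"fn": "arm_command", "kwargs": {
  "steps": [
    [1,[-1.86,3.21,0],0.105],
    [1,[-1.51,3.39,0],0.105],
    [1,[-1.15,3.53,0],0.105],
    [1,[-0.78,3.63,0],0.105],
    [1,[-0.39,3.69,0],0.105]
  ],
  "force": 20
}}

```text
clock: 0.57
eef_pos: [259.6, 408.0, 205.3]
eef_rot: [3.142, 0.0, 0.815]
wrist_force: [0.7, 0.5, 0.6]
finger_gap: 93.7
```

Call:
{"fn": "arm_command", "kwargs": {
  "steps": [
    [1,[-0.01,3.71,0],0.105],
    [1,[0.38,3.69,0],0.105],
    [1,[0.76,3.63,0],0.105],
    [1,[1.14,3.53,1],0.105],
    [1,[1.5,3.4,1.5],0.105]
  ]
}}

```text
clock: 0.98
eef_pos: [395.5, 281.2, 181.2]
eef_rot: [-3.141, -0.002, 0.29]
wrist_force: [0.2, 0.9, 0.0]
finger_gap: 93.8
```

Call:
{"fn": "arm_command", "kwargs": {
  "steps": [
    [1,[1.85,3.22,1.5],0.105],
    [1,[2.18,3.01,1.5],0.105],
    [0.45,[0,0,0],0],
    [0.45,[0,0,0],0]
  ]
}}

```text
clock: 1.32
eef_pos: [448.6, 230.2, 149.4]
eef_rot: [3.141, 0.002, 0.082]
wrist_force: [-0.3, 0.9, -0.0]
finger_gap: 83.8
```

```bash
python3 - <<'E'
from h import *
s,p,d,W=snap('d1'); print(s['eef_pos'],s['eef_rot'],s['finger_gap'],s['clock'])
W=W.reshape(-1,3)
for z0,z1 in((43,53),(24,31)):
    P=W[(W[:,2]>z0)&(W[:,2]<z1)&(abs(W[:,0]-449)<45)&(abs(W[:,1]-232)<45)]
    if len(P): print(cv2.minAreaRect(P[:,:2].astype(np.float32)),len(P),np.median(P[:,2]))
plan([449.5,232,38],0.095)
E
```

```text
[448.57360495 230.16688307 149.3807703 ] [3.14092628e+00 2.18179509e-03 8.22625882e-02] 83.8489902713839 1.3167
((450.7305603027344, 232.10928344726562), (15.112624168395996, 15.388699531555176), 32.901641845703125) 280 47.9594822360716
((450.7138977050781, 231.83572387695312), (50.46086883544922, 50.14929962158203), 87.6131362915039) 2261 28.09705716149567
from [448.2 231.2 150.2] n 3
[[0.05, -0.02, 3.74], np.float64(-0.003)]
[[0.05, -0.02, 3.74], np.float64(-0.003)]
[[0.05, -0.02, 3.74], np.float64(-0.003)]
```

View pics/d1.png

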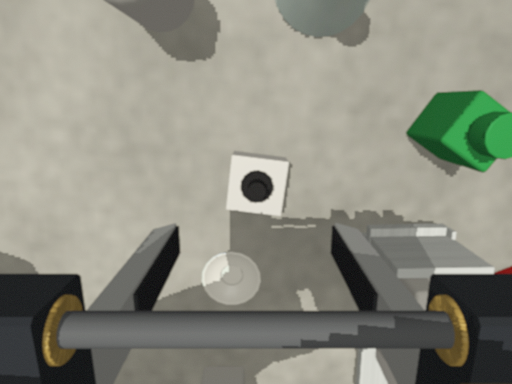

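Wrist view: the stopper sits in its stand at (257,187), with the green look-alike at (490,130) well clear. I'll descend and grip its round grip just above the flange.

Call:
{"fn": "arm_command", "kwargs": {
  "steps": [
    [0.45,[0.07,-0.02,3.7],-0.01],
    [0.45,[0.07,-0.02,3.7],0],
    [0.45,[0.07,-0.02,3.0],0],
    [0.45,[0,0,1.1],0],
    [0.45,[0,0,0],0]
  ]
}}

```text
clock: 1.78
eef_pos: [448.7, 232.7, 34.0]
eef_rot: [3.141, 0.003, 0.097]
wrist_force: [0.1, 0.1, 0.4]
finger_gap: 46.7
```

Call:
{"fn": "arm_command", "kwargs": {
  "steps": [
    [0.3,[0.13,0.05,-0.05],0],
    [0,[0,0,0],0],
    [0,[0,0,0],0],
    [0,[0,0,0],0],
    [0,[0,0,0],0]
  ],
  "force": 15
}}

```text
clock: 2.2
eef_pos: [451.5, 232.1, 36.9]
eef_rot: [-3.141, -0.0, 0.095]
wrist_force: [-3.0, -0.5, 7.3]
finger_gap: 15.5
```

Call:
{"fn": "arm_command", "kwargs": {
  "steps": [
    [0,[0,0,0],0],
    [0,[0,0,0],0]
  ]
}}

```text
clock: 2.37
eef_pos: [451.5, 232.1, 36.9]
eef_rot: [-3.141, -0.0, 0.095]
wrist_force: [-5.7, -0.1, 8.1]
finger_gap: 15.3
```

Call:
{"fn": "arm_command", "kwargs": {
  "steps": [
    [0,[0,0,-2],0],
    [0,[0,0,-4],0],
    [0,[0,0,-4],0],
    [0,[0,0,-2.5],0],
    [0,[0,0,0],0]
  ]
}}

```text
clock: 2.78
eef_pos: [453.5, 232.8, 166.9]
eef_rot: [-3.139, -0.009, 0.095]
wrist_force: [0.1, -0.5, 1.1]
finger_gap: 15.3
```

```bash
python3 - <<'E'
from h import *
s=manip.read_state(); print(s['eef_pos'],s['finger_gap'],s['wrist_force'])
p,d=manip.camera('side'); u,v=proj('side',s['eef_pos'])[0].astype(int); print(u,v)
c=p[max(0,v-60):v+60,max(0,u-70):u+70,::-1]; cv2.imwrite('pics/e1.png',cv2.resize(c,None,fx=5,fy=5,interpolation=cv2.INTER_CUBIC))
W=cloud('side',d).reshape(-1,3); C=p.reshape(-1,3)
plan([432.3,-7.7,158],0.095)
E
```

```text
[453.54839068 232.78453297 166.90577839] 15.348899071683565 [ 0.05772983 -0.47441389  1.08174813]
241 247
from [452.6 232.4 163.8] n 7
[[-0.61, 3.39, 0.08], np.float64(-0.0)]
[[-0.61, 3.39, 0.08], np.float64(-0.0)]
[[-0.61, 3.39, 0.08], np.float64(-0.0)]
[[-0.61, 3.39, 0.08], np.float64(-0.0)]
[[-0.61, 3.39, 0.08], np.float64(-0.0)]
[[-0.61, 3.39, 0.08], np.float64(-0.0)]
[[-0.61, 3.39, 0.08], np.float64(-0.0)]
```

View pics/e1.png

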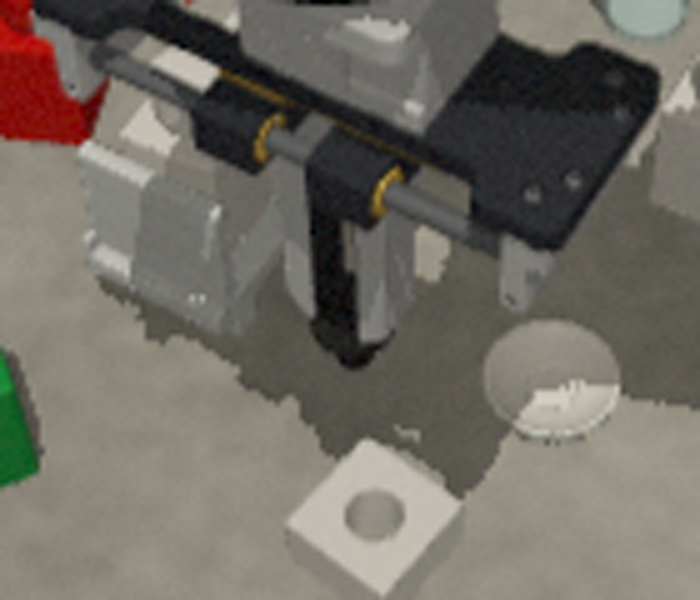

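Call:
{"fn": "arm_command", "kwargs": {
  "steps": [
    [0,[-0.6,3.8,0],0],
    [0,[-0.6,3.9,0],0],
    [0,[-0.6,3.9,0],0],
    [0,[-0.5,3.7,0],0],
    [0,[-0.5,3.2,0],0]
  ]
}}

```text
clock: 3.25
eef_pos: [440.3, 43.1, 160.0]
eef_rot: [3.142, 0.001, 0.095]
wrist_force: [1.3, -0.3, -0.5]
finger_gap: 15.2
```

Call:
{"fn": "arm_command", "kwargs": {
  "steps": [
    [0,[0,0,0],0],
    [0,[0,0,0],0],
    [0,[0,0,0],0]
  ]
}}

```text
clock: 3.5
eef_pos: [441.0, 45.4, 160.3]
eef_rot: [-3.141, 0.001, 0.095]
wrist_force: [0.1, 0.2, -0.1]
finger_gap: 15.3
```

```bash
python3 - <<'E'
from h import *
s,p,d,W=snap('e2'); print(s['eef_pos'],s['eef_rot'],s['finger_gap'],manip.read_state()['eef_pos'])
W=W.reshape(-1,3)
for z0,z1 in((89,98),(63,71)):
    P=W[(W[:,2]>z0)&(W[:,2]<z1)&(abs(W[:,0]-432)<45)&(abs(W[:,1]+8)<45)]
    if len(P): print(cv2.minAreaRect(P[:,:2].astype(np.float32)),len(P),np.median(P[:,2]))
plan([432.5,-7.7,158],0.095)
E
```

```text
[441.01098651  45.42868419 160.32286031] [-3.14134491e+00  9.80683391e-04  9.46100279e-02] 15.3239193167754 [441.08111392  45.82672071 160.44080522]
((442.2609558105469, -10.696778297424316), (25.483285903930664, 12.5584077835083), 87.23216247558594) 204 93.76380408385924
((434.8590087890625, -7.119449615478516), (20.391033172607422, 61.4647102355957), 54.76784896850586) 302 67.7045171252231
from [441.1  45.8 160.4] n 2
[[-0.68, 2.62, 0.12], np.float64(0.0)]
[[-0.68, 2.62, 0.12], np.float64(0.0)]
```

View pics/e2.png

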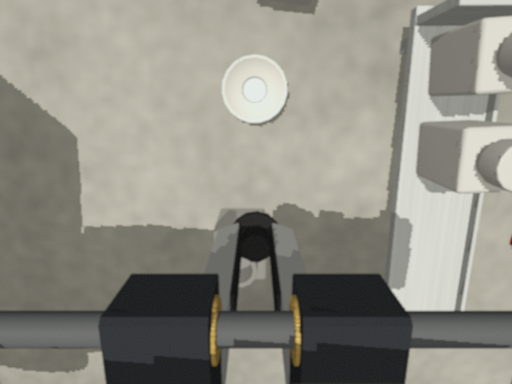

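Call:
{"fn": "arm_command", "kwargs": {
  "steps": [
    [0,[-0.68,2.62,0],0],
    [0,[-0.66,2.62,0.5],0],
    [0,[0,0,2.5],0],
    [0,[0,0,0],0],
    [0,[0,0,0],0]
  ]
}}

```text
clock: 3.97
eef_pos: [432.4, -7.4, 130.4]
eef_rot: [-3.141, 0.002, 0.096]
wrist_force: [0.4, -0.0, 0.2]
finger_gap: 15.2
```

```bash
python3 - <<'E'
from h import *
s=manip.read_state(); print(s['eef_pos'],s['eef_rot'])
ims=[]
for n in('scene','side'):
    p,d=manip.camera(n); u,v=proj(n,[432,-8,95])[0].astype(int)
    c=p[v-30:v+30,u-32:u+33,::-1]; ims.append(cv2.resize(c,(400,370),interpolation=cv2.INTER_CUBIC))
    W=cloud(n,d); q=W.reshape(-1,3);C=p.reshape(-1,3).astype(int)
    k=(abs(q[:,0]-432)<40)&(abs(q[:,1]+8)<40)
    for z0,z1 in((63,73),(89,97)):
        P=q[k&(q[:,2]>z0)&(q[:,2]<z1)&(C.sum(1)>200)]
        if len(P)>5: print(n,z0,cv2.minAreaRect(P[:,:2].astype(np.float32)),len(P))
    P=q[k&(q[:,2]>105)&(q[:,2]<125)&(C.sum(1)<110)]
    if len(P): print('dark',len(P),P.min(0),P.max(0))
cv2.imwrite('pics/e3.png',np.hstack(ims))
E
```

```text
[432.42644291  -7.39229619 130.42850755] [-3.14094553e+00  2.44626999e-03  9.59714146e-02]
scene 63 ((432.1980285644531, -7.612873077392578), (47.0294303894043, 43.8191032409668), 3.527127981185913) 139
scene 89 ((433.587890625, -6.746442794799805), (23.227218627929688, 26.911174774169922), 51.33198547363281) 39
dark 13 [421.24342871  -6.28079056 107.42046246] [443.60247032   4.92352434 124.73866268]
side 63 ((432.44622802734375, -6.637819290161133), (45.45062255859375, 45.874671936035156), 6.5779242515563965) 208
side 89 ((431.8489074707031, -5.133401870727539), (26.958364486694336, 24.281360626220703), 28.74991226196289) 66
dark 22 [425.41091031  -7.94413469 105.56019062] [439.39703383   7.59981455 124.11743868]
```

View pics/e3.png

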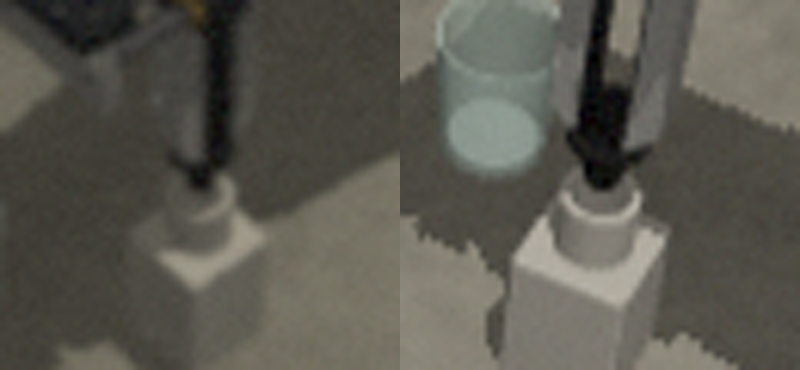

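Both views show the stopper tip right over the mouth. Lowering it now.

Call:
{"fn": "arm_command", "kwargs": {
  "steps": [
    [0,[0,0,1],0],
    [0,[0,0,1],0],
    [0,[0,0,0.5],0],
    [0,[0,0,0.2],0],
    [0,[0,0,0],0]
  ]
}}

```text
clock: 4.48
eef_pos: [432.8, -8.2, 103.5]
eef_rot: [-3.141, 0.001, 0.095]
wrist_force: [0.7, -0.3, -0.2]
finger_gap: 15.2
```

Call:
{"fn": "arm_command", "kwargs": {
  "steps": [
    [0,[0,0,0.2],0],
    [0,[0,0,0.2],0],
    [0,[0,0,0],0]
  ]
}}

```text
clock: 4.73
eef_pos: [433.7, -8.4, 101.0]
eef_rot: [3.141, -0.002, 0.095]
wrist_force: [-2.5, -0.4, 11.8]
finger_gap: 15.6
```

Call:
{"fn": "arm_command", "kwargs": {
  "steps": [
    [0,[0,0,-0.1],0],
    [0.4,[0,0,0],0],
    [0.4,[0,0,0],0],
    [0.4,[0,0,0],0],
    [0.5,[0,0,0],0]
  ]
}}

```text
clock: 5.15
eef_pos: [432.8, -8.3, 100.8]
eef_rot: [3.142, 0.0, 0.095]
wrist_force: [-0.3, -0.5, -1.0]
finger_gap: 38.6
```

Call:
{"fn": "arm_command", "kwargs": {
  "steps": [
    [1,[0,0,-1],0],
    [1,[0,0,-3],0],
    [1,[0,0,-2],0],
    [1,[0,0,0],0]
  ]
}}

```text
clock: 5.48
eef_pos: [434.5, -8.5, 165.2]
eef_rot: [3.14, -0.006, 0.095]
wrist_force: [0.5, 0.5, 0.7]
finger_gap: 65.4
```

```bash
python3 - <<'E'
from h import *
s=manip.read_state(); print(s['eef_pos'],s['eef_rot'],s['wrist_force'])
ims=[]
for n in('scene','side'):
    p,d=manip.camera(n); u,v=proj(n,[432,-8,95])[0].astype(int)
    c=p[v-30:v+30,u-32:u+33,::-1]; ims.append(cv2.resize(c,(400,370),interpolation=cv2.INTER_CUBIC))
    W=cloud(n,d); q=W.reshape(-1,3);C=p.reshape(-1,3).astype(int)
    k=(abs(q[:,0]-432)<40)&(abs(q[:,1]+8)<40)
    for z0,z1 in((63,73),(95,101),(108,118)):
        P=q[k&(q[:,2]>z0)&(q[:,2]<z1)]
        if len(P)>5: print(n,z0,cv2.minAreaRect(P[:,:2].astype(np.float32)),len(P),np.median(P[:,2]))
cv2.imwrite('pics/e4.png',np.hstack(ims))
plan([432.5,-7.7,165],0.095)
E
```

```text
[434.50120429  -8.45721422 165.20357822] [ 3.1403954  -0.00594364  0.09507312] [0.50485296 0.46331027 0.7489106 ]
scene 63 ((431.0987854003906, -8.543769836425781), (47.577247619628906, 47.703121185302734), 3.227041244506836) 140 67.49712123701555
scene 95 ((434.11151123046875, -6.833698272705078), (23.781557083129883, 28.583356857299805), 40.62447738647461) 50 98.25137173857374
scene 108 ((432.6047668457031, -8.847389221191406), (16.019824981689453, 13.554519653320312), 85.77698516845703) 29 113.15543944374498
side 63 ((432.3729553222656, -6.501136779785156), (45.03018569946289, 46.33735275268555), 4.867009162902832) 207 68.93585891918146
side 95 ((432.48175048828125, -4.268482208251953), (27.9578914642334, 25.944398880004883), 15.441855430603027) 74 98.84088350955871
side 108 ((433.0118103027344, -6.374519348144531), (14.895024299621582, 14.387353897094727), 76.19155883789062) 44 114.92071802494473
from [433.1  -8.4 161.7] n 1
[[-0.05, -0.07, -0.33], np.float64(0.0)]
```

View pics/e4.png

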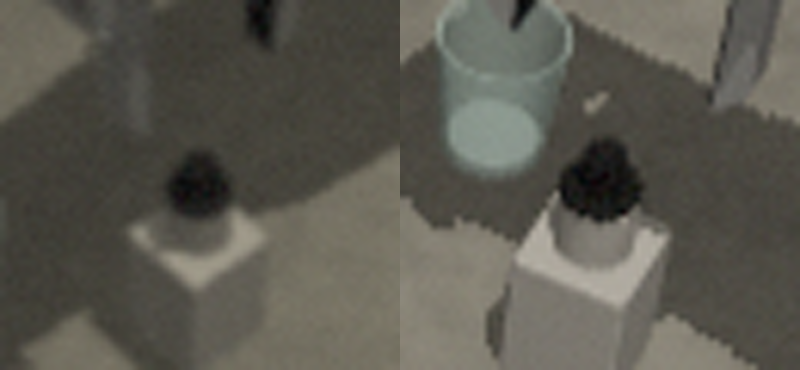

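Stopper is fully home: its top is at z≈114 and the flange top at 98. Now I'll grasp the open bottle by its body.

Call:
{"fn": "arm_command", "kwargs": {
  "steps": [
    [1,[-0.05,-0.05,3],0],
    [1,[0,0,3.5],0],
    [1,[0,0,3.5],0],
    [1,[0,0,3],0],
    [1,[0,0,0],0]
  ]
}}

```text
clock: 6.0
eef_pos: [428.7, -7.5, 25.8]
eef_rot: [-3.14, 0.009, 0.095]
wrist_force: [-0.5, -0.1, -0.5]
finger_gap: 93.9
```

Call:
{"fn": "arm_command", "kwargs": {
  "steps": [
    [0.4,[0,0,0],0],
    [0.4,[0,0,0],0],
    [0.4,[0,0,0],0],
    [0.4,[0,0,0],0],
    [0.4,[0,0,0],0]
  ],
  "force": 20
}}

```text
clock: 6.42
eef_pos: [432.9, -7.9, 32.1]
eef_rot: [3.141, -0.002, 0.095]
wrist_force: [0.6, 1.2, -0.1]
finger_gap: 64.0
```

Call:
{"fn": "arm_command", "kwargs": {
  "steps": [
    [0.3,[0,0,0],0],
    [0.3,[0,0,0],0],
    [0.3,[0,0,0],0],
    [0.3,[0,0,0],0],
    [0.3,[0,0,0],0]
  ]
}}

```text
clock: 6.83
eef_pos: [432.5, -7.9, 31.2]
eef_rot: [3.142, -0.0, 0.095]
wrist_force: [-1.7, 0.4, 5.9]
finger_gap: 45.5
```

```bash
python3 - <<'E'
from h import *
s=manip.read_state(); print(s['eef_pos'],s['eef_rot'],s['wrist_force'],s['finger_gap'])
th=0.095; E=np.array([588.3,193.5]); vx=np.array([np.cos(th),np.sin(th)]); vy=np.array([-np.sin(th),np.cos(th)])
for k in(-155,-120,-165): print(k,E+k*vy)
plan(list(E-160*vy)+[160],th,start=[432.5,-8,160])
E
```

```text
[432.45937174  -7.88043398  31.18526422] [ 3.14152572e+00 -2.38885534e-04  9.50500775e-02] [-1.68651738  0.42032756  5.93845779] 45.515505586321865
-155 [603.00286114  39.19891162]
-120 [599.68286024  74.04109287]
-165 [603.95143282  29.2440027 ]
from [432.5  -8.  160. ] n 5
[[3.48, -0.52, -0.0], np.float64(0.0)]
[[3.48, -0.52, -0.0], np.float64(0.0)]
[[3.48, -0.52, -0.0], np.float64(0.0)]
[[3.48, -0.52, -0.0], np.float64(0.0)]
[[3.48, -0.52, -0.0], np.float64(0.0)]
```

Call:
{"fn": "arm_command", "kwargs": {
  "steps": [
    [0.3,[0,0,-1.5],0],
    [0.3,[0,0,-3],0],
    [0.3,[1,0,-2],0],
    [0.3,[3,-0.5,0],0],
    [0.3,[3.5,-0.5,0],0]
  ]
}}

```text
clock: 7.25
eef_pos: [506.8, 9.2, 97.3]
eef_rot: [3.141, -0.002, 0.094]
wrist_force: [0.6, -0.4, -2.3]
finger_gap: 46.0
```

Call:
{"fn": "arm_command", "kwargs": {
  "steps": [
    [0.3,[3.5,-0.5,0],0],
    [0.3,[3.5,-0.6,0],0],
    [0.3,[2,-0.4,0],0],
    [0.3,[0.9,-0.3,0],0],
    [0.3,[0,0,0],0]
  ]
}}

```text
clock: 7.67
eef_pos: [603.7, 37.2, 94.8]
eef_rot: [-3.141, 0.001, 0.096]
wrist_force: [-2.0, 0.3, -2.7]
finger_gap: 45.7
```

Call:
{"fn": "arm_command", "kwargs": {
  "steps": [
    [0.3,[0,0,0.8],0],
    [0.3,[0,0,0.6],0],
    [0.3,[0,0,0],0],
    [0.3,[0,0,0],0]
  ]
}}

```text
clock: 8.0
eef_pos: [602.1, 36.2, 81.4]
eef_rot: [-3.142, 0.001, 0.095]
wrist_force: [0.2, 0.2, -2.5]
finger_gap: 46.0
```

```bash
cat >> h.py <<'E'
th=0.095; E=np.array([588.3,193.5]); vx=np.array([np.cos(th),np.sin(th)]); vy=np.array([-np.sin(th),np.cos(th)])
def row(p): q=np.array(p[:2])-E; return q@vx,q@vy
def both(tag,c,h=30):
    ims=[]
    for n in('scene','side'):
        p,d=manip.camera(n); u,v=proj(n,c)[0].astype(int); np.save(f'pics/{tag}_{n}.npy',d); cv2.imwrite(f'pics/{tag}_{n}.png',p[:,:,::-1])
        x0=max(0,u-h);y0=max(0,v-h)
        ims.append(cv2.resize(p[y0:v+h,x0:u+h,::-1],(400,400),interpolation=cv2.INTER_CUBIC))
    cv2.imwrite(f'pics/{tag}.png',np.hstack(ims))
E
python3 - <<'E'
from h import *
s=manip.read_state(); print(s['eef_pos'],s['eef_rot'],s['wrist_force'],row(s['eef_pos']))
both('f1',[600,90,80],60)
E
```

```text
[602.10673175  36.22873708  81.4469273 ] [-3.14150489e+00  1.23506027e-03  9.46750177e-02] [ 0.20816109  0.17865395 -2.50394275] (np.float64(-1.173830991262792), np.float64(-157.87177741522345))
```

View pics/f1.png

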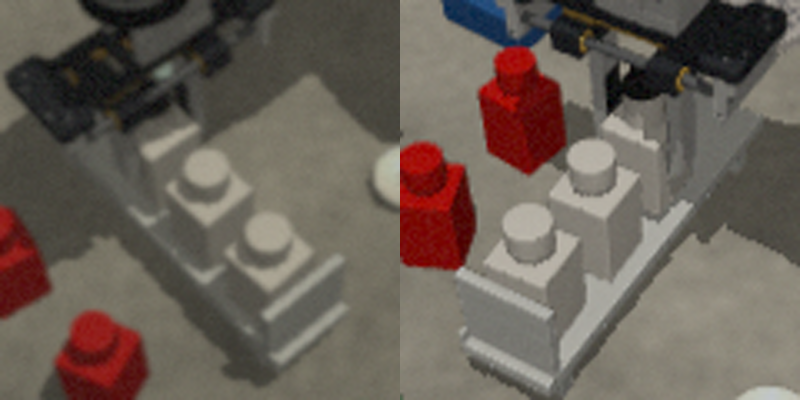

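Call:
{"fn": "arm_command", "kwargs": {
  "steps": [
    [0.3,[0.12,0,0.6],0],
    [0.3,[0,0,0.3],0],
    [0.3,[0,0,0.1],0],
    [0.3,[0,0,0],0]
  ]
}}

```text
clock: 8.43
eef_pos: [603.9, 36.6, 71.6]
eef_rot: [-3.142, 0.0, 0.095]
wrist_force: [-0.5, 0.4, -2.7]
finger_gap: 45.5
```

Call:
{"fn": "arm_command", "kwargs": {
  "steps": [
    [0.3,[0,0,0.07],0],
    [0.3,[0,0,0],0]
  ]
}}

```text
clock: 8.6
eef_pos: [604.2, 36.6, 71.3]
eef_rot: [3.142, -0.0, 0.095]
wrist_force: [0.1, -0.7, -3.1]
finger_gap: 45.7
```

Call:
{"fn": "arm_command", "kwargs": {
  "steps": [
    [0.3,[-0.05,0,0.1],0],
    [0.3,[0,0,0.1],0],
    [0.3,[0,0,0],0]
  ]
}}

```text
clock: 8.85
eef_pos: [604.2, 36.6, 71.2]
eef_rot: [3.141, -0.002, 0.095]
wrist_force: [-5.7, -0.2, 14.7]
finger_gap: 45.4
```

Call:
{"fn": "arm_command", "kwargs": {
  "steps": [
    [0.3,[0,0,-0.17],0],
    [0.3,[0,-0.5,0],0],
    [0.3,[0,-0.6,0],0],
    [0.3,[0,-0.6,0],0],
    [0.3,[0,-0.5,0],0]
  ]
}}

```text
clock: 9.27
eef_pos: [601.7, 59.1, 71.2]
eef_rot: [3.141, -0.001, 0.095]
wrist_force: [0.9, -4.3, 4.0]
finger_gap: 46.0
```

Call:
{"fn": "arm_command", "kwargs": {
  "steps": [
    [0.3,[0,-0.4,0],0],
    [0.3,[0,-0.4,0],0],
    [0.3,[0,-0.4,0],0],
    [0.3,[0,-0.2,0],0],
    [0.3,[0,0,0],0]
  ]
}}

```text
clock: 9.68
eef_pos: [600.3, 72.9, 71.2]
eef_rot: [3.142, -0.001, 0.095]
wrist_force: [-0.2, -2.5, 4.7]
finger_gap: 46.1
```

```bash
python3 - <<'E'
from h import *
s=manip.read_state(); print(s['eef_pos'],s['eef_rot'],s['wrist_force'],row(s['eef_pos']))
both('f2',[596,110,80],50)
E
```

```text
[600.31149353  72.93446139  71.20730524] [ 3.14152685e+00 -5.71146104e-04  9.53615080e-02] [-0.15267772 -2.54190299  4.73143795] (np.float64(0.5208267871054969), np.float64(-121.16127193843813))
```

View pics/f2.png

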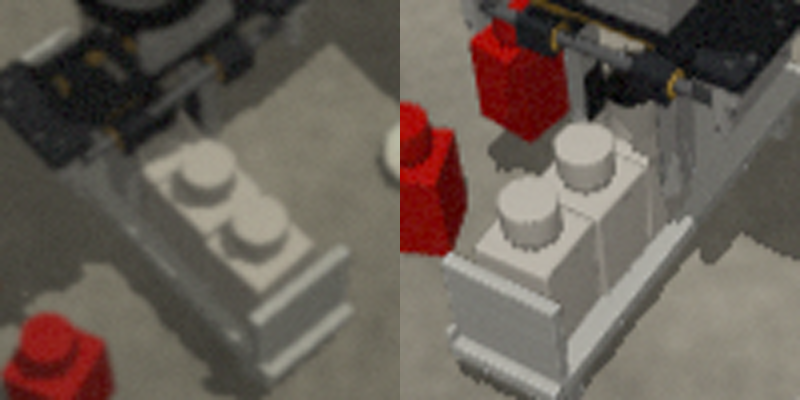

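Call:
{"fn": "arm_command", "kwargs": {
  "steps": [
    [0.3,[0,-0.15,0],0],
    [0.3,[0,-0.15,0],0],
    [0.3,[0,-0.1,0],0],
    [0.3,[0,0,0],0]
  ]
}}

```text
clock: 10.12
eef_pos: [600.0, 76.5, 71.2]
eef_rot: [3.141, -0.001, 0.095]
wrist_force: [0.6, -3.4, 4.8]
finger_gap: 46.3
```

Call:
{"fn": "arm_command", "kwargs": {
  "steps": [
    [0.3,[0,-0.1,0],0],
    [0.3,[0,0,0],0]
  ]
}}

```text
clock: 10.28
eef_pos: [599.9, 77.4, 71.2]
eef_rot: [3.141, -0.001, 0.095]
wrist_force: [0.6, -4.8, 4.6]
finger_gap: 45.6
```

Call:
{"fn": "arm_command", "kwargs": {
  "steps": [
    [0.3,[0,-0.1,0],0],
    [0.3,[0,0,0],0]
  ]
}}

```text
clock: 10.45
eef_pos: [599.8, 78.4, 71.2]
eef_rot: [3.141, -0.001, 0.095]
wrist_force: [-0.3, -5.4, 5.5]
finger_gap: 45.8
```

Call:
{"fn": "arm_command", "kwargs": {
  "steps": [
    [0.3,[0,-0.1,0],0],
    [0.3,[0,0,0],0]
  ]
}}

```text
clock: 10.62
eef_pos: [599.7, 79.2, 71.2]
eef_rot: [3.141, -0.001, 0.095]
wrist_force: [0.4, -5.9, 4.3]
finger_gap: 45.9
```

Call:
{"fn": "arm_command", "kwargs": {
  "steps": [
    [0.3,[0,-0.1,0],0],
    [0.3,[0,0,0],0]
  ]
}}

```text
clock: 10.78
eef_pos: [599.7, 79.3, 71.2]
eef_rot: [3.14, -0.001, 0.095]
wrist_force: [2.0, -12.0, 4.9]
finger_gap: 45.7
```

Call:
{"fn": "arm_command", "kwargs": {
  "steps": [
    [0.3,[0,-0.1,0],0],
    [0.3,[0,0,0],0]
  ]
}}

```text
clock: 10.95
eef_pos: [599.8, 79.7, 71.2]
eef_rot: [3.139, -0.001, 0.094]
wrist_force: [3.0, -17.7, 4.7]
finger_gap: 46.3
```

```bash
cat >> h.py <<'E'
def fit(tag):
    for n in('scene','side'):
        W=cloud(n,np.load(f'pics/{tag}_{n}.npy')).reshape(-1,3)
        R=np.c_[(W[:,:2]-E)@vx,(W[:,:2]-E)@vy,W[:,2]]
        for k,yc in (('s1',-23),('s2',-69),('b3',-115),('b4',-161)):
            o=[]
            for z0,z1 in((129,142),(150,158)):
                P=R[(abs(R[:,0])<30)&(abs(R[:,1]-yc)<21)&(R[:,2]>z0)&(R[:,2]<z1)]
                if len(P)>8: r=cv2.minAreaRect(P[:,:2].astype(np.float32)); o+=[np.round(r[0],1),np.round(r[1],1),len(P)]
            print(n,k,o)
        P=R[(abs(R[:,0])<40)&(R[:,1]<10)&(R[:,1]>-190)&(R[:,2]>105)&(R[:,2]<111)]
        r=cv2.minAreaRect(P[:,:2].astype(np.float32)); print(n,'sq',np.round(r[0],1),np.round(r[1],1),round(r[2],1))
        P=R[(abs(R[:,0])<40)&(R[:,1]<15)&(R[:,1]>0)&(R[:,2]>95)&(R[:,2]<111)]
        print('stop y',np.percentile(P[:,1],[1,50,99]))
E
python3 - <<'E'
from h import *
s=manip.read_state(); print(s['eef_pos'],s['eef_rot'],s['wrist_force'],row(s['eef_pos']))
both('f3',[596,110,80],50)
fit('f3')
E
```

```text
[599.76028389  79.67503049  71.23887857] [ 3.13888095e+00 -6.66020755e-04  9.42556855e-02] [  3.01754049 -17.65465427   4.6776863 ] (np.float64(0.6114939100929381), np.float64(-114.39881059684303))
scene s1 [array([  1.8, -23.7]), array([29.9, 30.4]), 148]
scene s2 [array([  0.2, -69.5]), array([30.5, 29.6]), 142]
scene b3 [array([  -1.9, -104.5]), array([53.5, 17.7]), 54, array([  -8.8, -115.4]), array([ 7. , 34.1]), 26]
scene b4 []
scene sq [  2.4 -62. ] [121.2  67.5] 88.1
stop y [0.12659925 4.21580728 7.21010831]
side s1 [array([  1.5, -21.9]), array([30.4, 30. ]), 169]
side s2 [array([  1.2, -67.6]), array([29. , 30.9]), 152]
side b3 [array([  -0.7, -107.7]), array([17.1, 59.3]), 120, array([  15.9, -113.3]), array([30.8, 18.3]), 20]
side b4 []
side sq [ -0.4 -55.2] [ 69.4 128.2] 0.3
stop y [0.07489137 5.96812044 9.12365288]
```

View pics/f3.png

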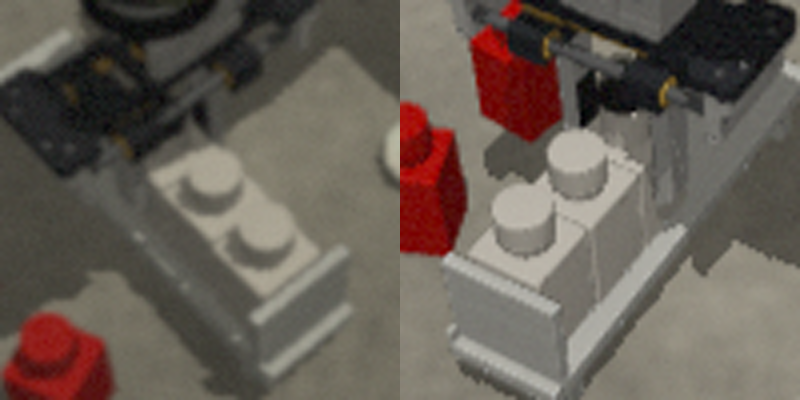

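Row of three is closed, with clear contact at 18 N. I'll back off the preload, release and lift.

Call:
{"fn": "arm_command", "kwargs": {
  "steps": [
    [0.3,[0,0.18,0],0],
    [0.3,[0,0,0],0],
    [0.9,[0,0,0],0],
    [0.9,[0,0,0],0],
    [0.9,[0,0,0],0]
  ]
}}

```text
clock: 11.47
eef_pos: [599.1, 80.1, 70.5]
eef_rot: [-3.141, 0.001, 0.095]
wrist_force: [-0.1, 0.3, -0.8]
finger_gap: 62.7
```

Call:
{"fn": "arm_command", "kwargs": {
  "steps": [
    [0.9,[0,0,0],0],
    [0.9,[0,0,-1.5],0],
    [0.9,[0,0,-3],0],
    [0.9,[0,0,-3],0],
    [0.9,[0,0,-3],0]
  ]
}}

```text
clock: 11.88
eef_pos: [599.1, 79.8, 176.9]
eef_rot: [-3.141, 0.001, 0.095]
wrist_force: [-0.1, 0.5, 1.1]
finger_gap: 84.8
```

```bash
python3 - <<'E'
from h import *
s=manip.read_state(); print(s['eef_pos'],s['eef_rot'][2],s['joints'])
# lying bottle: base face centre & axis
plan([500,-280,190],-1.274)
E
```

```text
[599.10871657  79.84114083 176.94214983] 0.09526269690057654 [ 7.17904500e-02  4.44368974e-01  1.39130600e+00  2.37825410e-04
  1.30684874e+00 -2.35342845e-02]
from [599.1  79.8 176.9] n 12
[[-1.11, 2.91, -0.11], np.float64(0.114)]
[[-0.77, 3.01, -0.11], np.float64(0.114)]
[[-0.42, 3.08, -0.11], np.float64(0.114)]
[[-0.07, 3.11, -0.11], np.float64(0.114)]
[[0.29, 3.1, -0.11], np.float64(0.114)]
[[0.64, 3.04, -0.11], np.float64(0.114)]
[[0.98, 2.95, -0.11], np.float64(0.114)]
[[1.31, 2.82, -0.11], np.float64(0.114)]
[[1.62, 2.65, -0.11], np.float64(0.114)]
[[1.91, 2.45, -0.11], np.float64(0.114)]
[[2.18, 2.22, -0.11], np.float64(0.114)]
[[2.42, 1.95, -0.11], np.float64(0.114)]
```

Call:
{"fn": "arm_command", "kwargs": {
  "steps": [
    [1,[-1.11,2.91,-0.1],0.114],
    [1,[-0.77,3.01,-0.1],0.114],
    [1,[-0.42,3.08,-0.1],0.114],
    [1,[-0.07,3.11,-0.1],0.114],
    [1,[0.29,3.1,-0.1],0.114]
  ]
}}

```text
clock: 12.3
eef_pos: [557.5, -71.4, 180.9]
eef_rot: [-3.141, 0.0, -0.48]
wrist_force: [1.6, -0.1, -0.6]
finger_gap: 93.7
```

Call:
{"fn": "arm_command", "kwargs": {
  "steps": [
    [1,[0.64,3.04,-0.1],0.114],
    [1,[0.98,2.95,-0.1],0.114],
    [1,[1.31,2.82,-0.1],0.114],
    [1,[1.62,2.65,-0.1],0.114],
    [1,[1.91,2.45,-0.1],0.114]
  ]
}}

```text
clock: 12.72
eef_pos: [516.4, -221.3, 185.9]
eef_rot: [-3.142, 0.0, -1.05]
wrist_force: [-0.1, -0.4, -0.1]
finger_gap: 93.6
```

Call:
{"fn": "arm_command", "kwargs": {
  "steps": [
    [1,[2.18,2.22,-0.1],0.114],
    [1,[2.42,1.95,-0.1],0.114],
    [1,[0,0,0],0],
    [1,[0,0,0],0],
    [1,[0,0,0],0]
  ]
}}

```text
clock: 13.13
eef_pos: [500.6, -279.6, 187.7]
eef_rot: [3.141, 0.001, -1.271]
wrist_force: [0.3, 0.5, 0.0]
finger_gap: 93.9
```

```bash
python3 - <<'E'
from h import *
s,p,d,W=snap('g1'); print(s['eef_pos'],s['eef_rot'],s['clock'])
W=W.reshape(-1,3)
for z0,z1 in((42,52),(8,52)):
    P=W[(W[:,2]>z0)&(W[:,2]<z1)&(abs(W[:,0]-486)<65)&(abs(W[:,1]+285)<60)]
    if len(P): print(cv2.minAreaRect(P[:,:2].astype(np.float32)),len(P),np.median(P[:,2]))
both('g2',[486,-285,25],60); fit('g2')
E
```

```text
[ 500.62753216 -279.60098388  187.72155156] [ 3.14145197e+00  5.83578363e-04 -1.27149816e+00] 13.1333
((476.4811706542969, -290.8396301269531), (67.76029205322266, 45.90903854370117), 17.79918670654297) 3089 46.063092722472845
((488.7535400390625, -286.89959716796875), (93.53890228271484, 45.90903854370117), 17.79918670654297) 4123 45.72023663999394
scene s1 [array([  1., -24.]), array([31.3, 28.8]), 145]
scene s2 [array([ -0.1, -69.9]), array([32.1, 29.5]), 141]
scene b3 [array([   1.2, -114.8]), array([24.7, 29.8]), 89, array([  -0.5, -117.1]), array([15.4, 14.4]), 36]
scene b4 []
scene sq [  0.4 -69.9] [137.2  46.4] 88.8
stop y [0.19243401 4.30242411 7.03006371]
side s1 [array([  1.7, -22.3]), array([30.1, 29.2]), 167]
side s2 [array([  0.6, -67. ]), array([29.3, 30.1]), 155]
side b3 [array([   0.2, -112.5]), array([28.1, 26. ]), 105, array([   1.5, -113.9]), array([13. , 14.3]), 39]
side b4 []
side sq [  0.9 -63.1] [147.   48.9] 87.6
stop y [0.17571957 5.97083933 9.39092661]
```

View pics/g1.png

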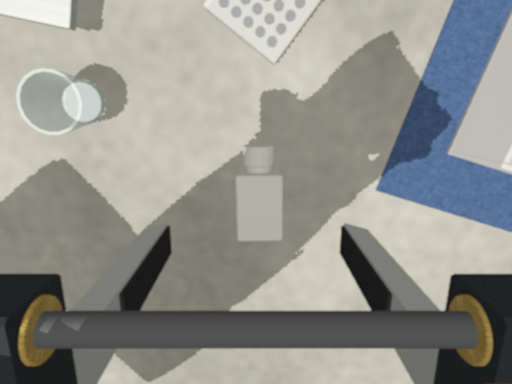

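View pics/g2_side.png

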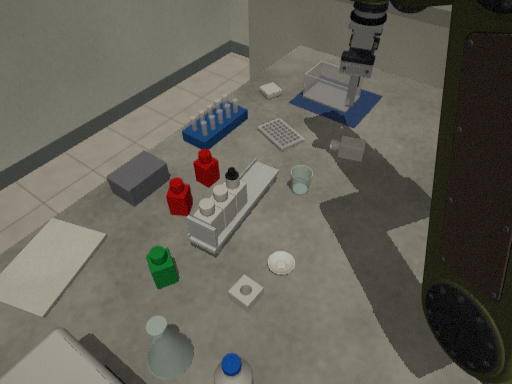

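Wrist view: lying bottle with its body at (259,207) and cap at (259,158), and free space around it. All three row bottles still stand closed. The tool can't tilt, so I'll pinch the cap lightly near the fingertips, let the bottle swing upright, set it down, and re-grip the body.

Call:
{"fn": "arm_command", "kwargs": {
  "steps": [
    [0.75,[0.15,-1.2,3.5],-0.01],
    [0.75,[0.15,-1.2,4],0],
    [0.75,[0,0,4],0],
    [0.75,[0,0,2.5],0],
    [0.7,[0,0,1.3],0]
  ],
  "force": 5
}}

```text
clock: 13.7
eef_pos: [523.3, -274.1, 31.4]
eef_rot: [3.138, 0.004, -1.261]
wrist_force: [0.3, 0.0, -0.3]
finger_gap: 67.2
```

Call:
{"fn": "arm_command", "kwargs": {
  "steps": [
    [0.6,[0,0,1],0],
    [0.6,[0,0,0.5],0],
    [0.6,[0,0,0],0]
  ]
}}

```text
clock: 13.95
eef_pos: [524.6, -275.9, 20.4]
eef_rot: [-3.141, -0.0, -1.263]
wrist_force: [-0.3, -0.5, 0.5]
finger_gap: 56.5
```

```bash
python3 - <<'E'
from h import *
s=manip.read_state(); print(s['eef_pos'],s['eef_rot'])
plan([524.1,-275.5,15],-1.262)
both('g3',[500,-282,25],45)
E
```

```text
[ 524.642659   -275.87312794   20.39898451] [-3.14123448e+00 -4.27055608e-04 -1.26257076e+00]
from [ 524.6 -275.9   20.4] n 1
[[-0.05, 0.04, 0.54], np.float64(-0.001)]
```

View pics/g3.png

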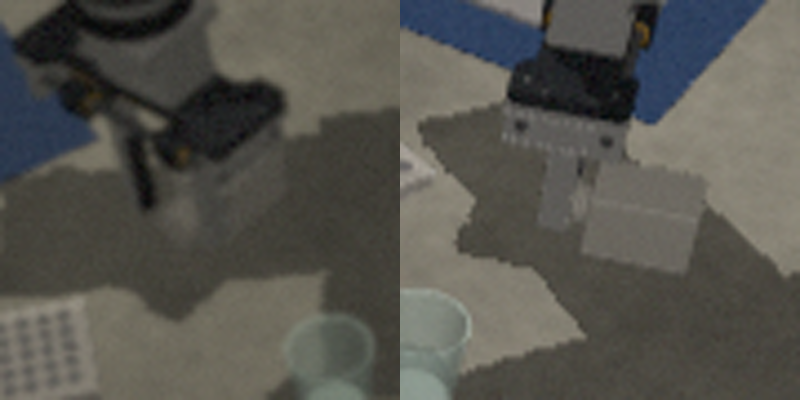

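Call:
{"fn": "arm_command", "kwargs": {
  "steps": [
    [0.2,[0,0,0.5],0],
    [0.2,[0,0,0],0],
    [0.2,[0,0,0],0],
    [0.2,[0,0,0],0],
    [0.2,[0,0,0],0]
  ]
}}

```text
clock: 14.47
eef_pos: [524.4, -276.0, 15.4]
eef_rot: [-3.141, -0.0, -1.263]
wrist_force: [0.4, -0.6, 1.6]
finger_gap: 31.7
```

Call:
{"fn": "arm_command", "kwargs": {
  "steps": [
    [0.2,[0,0,0],0],
    [0.2,[0,0,0],0]
  ]
}}

```text
clock: 14.63
eef_pos: [524.5, -276.0, 15.3]
eef_rot: [-3.141, -0.0, -1.263]
wrist_force: [-1.2, -0.1, 1.0]
finger_gap: 31.8
```

Call:
{"fn": "arm_command", "kwargs": {
  "steps": [
    [0.2,[0,0.35,-1.05],0],
    [0.2,[0,0.5,-1.05],0],
    [0.2,[0,0.65,-0.95],0],
    [0.2,[0,0.75,-0.85],0],
    [0.2,[0,0,0],0]
  ]
}}

```text
clock: 15.05
eef_pos: [502.4, -283.7, 56.5]
eef_rot: [-3.14, -0.002, -1.264]
wrist_force: [1.3, 1.0, 1.0]
finger_gap: 31.8
```

```bash
python3 - <<'E'
from h import *
s=manip.read_state(); print(s['eef_pos'],s['finger_gap'],s['wrist_force'])
both('g4',[490,-285,45],45)
E
```

```text
[ 502.41833163 -283.72438243   56.545199  ] 31.76550452844086 [1.25683551 0.96647416 0.96496673]
```

View pics/g4.png

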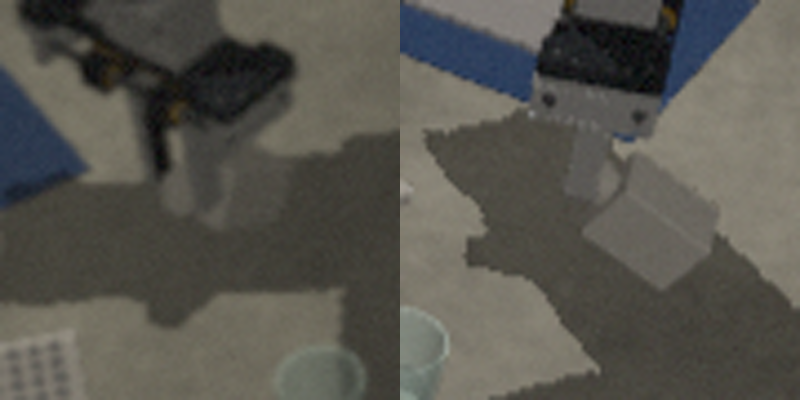

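The bottle is tipping up about its base edge as intended. Continuing the arc.

Call:
{"fn": "arm_command", "kwargs": {
  "steps": [
    [0.2,[0,0.9,-0.75],0],
    [0.2,[0,0.95,-0.6],0],
    [0.2,[0,1.05,-0.5],0],
    [0.2,[0,1.05,-0.35],0],
    [0.2,[0,1.1,-0.2],0]
  ]
}}

```text
clock: 15.57
eef_pos: [453.9, -298.5, 78.9]
eef_rot: [-3.141, -0.001, -1.263]
wrist_force: [1.4, 0.2, 3.6]
finger_gap: 31.9
```

Call:
{"fn": "arm_command", "kwargs": {
  "steps": [
    [0.2,[0,1.1,-0.1],0],
    [0.2,[0,1.1,0],0],
    [0.2,[0,0.8,0],0],
    [0.2,[0,0,0],0],
    [0.2,[0,0,0],0]
  ]
}}

```text
clock: 15.98
eef_pos: [425.7, -307.3, 79.0]
eef_rot: [3.141, 0.0, -1.264]
wrist_force: [-0.4, 1.2, 1.5]
finger_gap: 31.9
```

```bash
python3 - <<'E'
from h import *
s=manip.read_state(); print(s['eef_pos'],s['finger_gap'],s['wrist_force'])
both('g5',[440,-300,50],45)
E
```

```text
[ 425.69688392 -307.26432823   78.9660612 ] 31.85343046698532 [-0.44759234  1.19025705  1.47082802]
```

View pics/g5.png

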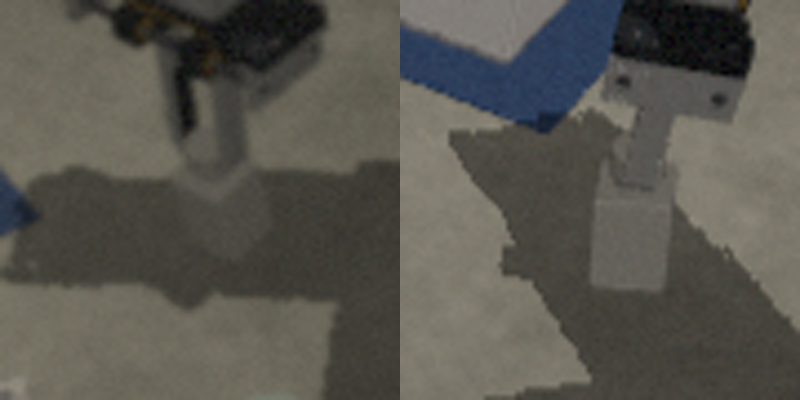

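Call:
{"fn": "arm_command", "kwargs": {
  "steps": [
    [0.2,[0,0.2,0.1],0],
    [0.2,[0,0.1,0.1],0],
    [0.2,[0,0,0.1],0],
    [0.2,[0,0,0],0]
  ]
}}

```text
clock: 16.42
eef_pos: [423.7, -308.0, 76.2]
eef_rot: [-3.141, -0.0, -1.262]
wrist_force: [-1.2, -0.2, 4.6]
finger_gap: 32.1
```

```bash
python3 - <<'E'
from h import *
s=manip.read_state(); print(s['eef_pos'],s['finger_gap'],s['wrist_force'])
both('g6',[425,-307,50],35)
for n in('scene','side'):
    W=cloud(n,np.load(f'pics/g6_{n}.npy')).reshape(-1,3)
    P=W[(abs(W[:,0]-425)<45)&(abs(W[:,1]+307)<45)&(W[:,2]>3)&(W[:,2]<75)]
    for z0,z1 in((5,25),(25,45),(45,62),(63,72)):
        q=P[(P[:,2]>z0)&(P[:,2]<z1)]; print(n,z0,len(q),q.min(0).round(1),q.max(0).round(1))
    q=P[(P[:,2]>60)]
    # plane fit
    A=np.c_[q[:,:2]-q[:,:2].mean(0),np.ones(len(q))]
    m=q[:,2]>np.percentile(q[:,2],50)-3
    print('tilt',np.linalg.lstsq(A[m],q[m,2],rcond=None)[0])
E
```

```text
[ 423.70349866 -307.95222092   76.21908053] 32.09681729161775 [-1.15800772 -0.20804377  4.63969402]
scene 5 82 [ 388.4 -323.8    5.2] [ 443.7 -280.5   24.9]
scene 25 85 [ 390.5 -322.3   25.2] [ 446.1 -279.1   44.9]
scene 45 77 [ 392.6 -323.1   45.1] [ 447.9 -278.2   61.7]
scene 63 90 [ 394.3 -325.2   63.1] [ 448.9 -279.    71.8]
tilt [-6.61965259e-02 -3.77844040e-02  6.87486288e+01]
side 5 91 [ 389.3 -295.1    5.5] [ 432.4 -278.3   24.8]
side 25 104 [ 391.8 -297.4   25.2] [ 435.7 -277.7   44.7]
side 45 93 [ 394.2 -296.3   45.2] [ 438.4 -277.4   62. ]
side 63 101 [ 395.5 -318.4   63. ] [ 449.6 -276.1   72. ]
tilt [-6.29426819e-02 -7.68717071e-02  7.04760293e+01]
```

View pics/g6.png

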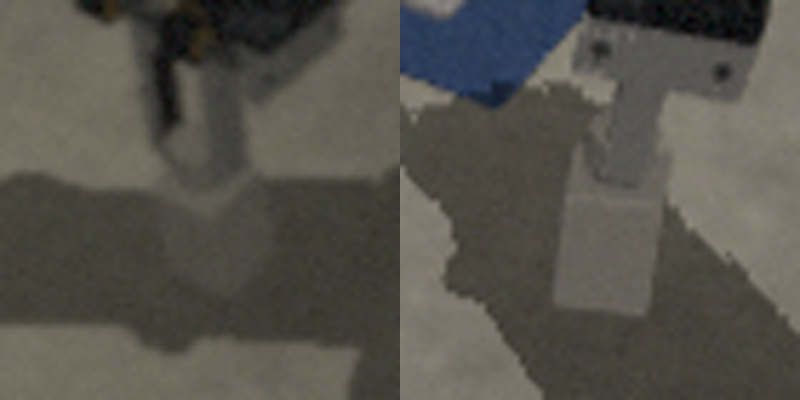

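Call:
{"fn": "arm_command", "kwargs": {
  "steps": [
    [0.2,[0,0.3,0.05],0],
    [0.2,[0,0.3,0.05],0],
    [0.2,[0,0.2,0.05],0],
    [0.2,[0,0,0],0]
  ]
}}

```text
clock: 16.85
eef_pos: [415.3, -310.4, 74.3]
eef_rot: [3.141, 0.0, -1.263]
wrist_force: [-0.3, 1.2, 0.0]
finger_gap: 32.1
```

```bash
cat >> h.py <<'E'
def tilt(tag,c):
    for n in('scene','side'):
        W=cloud(n,np.load(f'pics/{tag}_{n}.npy')).reshape(-1,3)
        P=W[(abs(W[:,0]-c[0])<45)&(abs(W[:,1]-c[1])<45)&(W[:,2]>3)&(W[:,2]<75)]
        for z0,z1 in((5,25),(45,62),(64,71)):
            q=P[(P[:,2]>z0)&(P[:,2]<z1)]; print(n,z0,len(q),q.min(0).round(1),q.max(0).round(1))
        print(cv2.minAreaRect(q[:,:2].astype(np.float32)))
E
python3 - <<'E'
from h import *
s=manip.read_state(); print(s['eef_pos'],s['finger_gap'],s['wrist_force'])
both('g7',[420,-307,50],35);tilt('g7',[420,-308])
E
```

```text
[ 415.29105461 -310.40589525   74.26516159] 32.11168185097831 [-0.27715155  1.15180314  0.00877233]
scene 5 89 [ 385.7 -324.1    5.5] [ 442.2 -280.9   24.7]
scene 45 83 [ 388.3 -322.3   45. ] [ 442.6 -279.7   61.7]
scene 64 76 [ 389.6 -325.3   64.2] [ 442.2 -282.5   70.6]
((415.5840759277344, -308.48284912109375), (45.824527740478516, 45.3515739440918), 17.2144718170166)
side 5 102 [ 388.1 -311.1    5.5] [ 460.4 -276.4   25. ]
side 45 93 [ 388.3 -315.9   45. ] [ 443.7 -278.2   61.9]
side 64 125 [ 389.4 -330.7   64.3] [ 444.3 -280.4   71. ]
((416.57562255859375, -306.7596130371094), (46.149314880371094, 46.97468948364258), 18.124080657958984)
```

Call:
{"fn": "arm_command", "kwargs": {
  "steps": [
    [0.6,[0,0,0],0],
    [0.6,[0,0,0],0],
    [0.95,[0,0,0],0],
    [0.95,[0,0,0],0],
    [0.95,[0,0,0],0]
  ]
}}

```text
clock: 17.37
eef_pos: [415.7, -310.4, 74.6]
eef_rot: [-3.142, -0.0, -1.263]
wrist_force: [0.7, 0.3, 0.4]
finger_gap: 61.7
```

Call:
{"fn": "arm_command", "kwargs": {
  "steps": [
    [0.95,[0,0,0],0],
    [0.95,[0,0,0],0],
    [0.95,[0,0,0],0],
    [0.95,[0,0,0],0]
  ]
}}

```text
clock: 17.7
eef_pos: [415.7, -310.4, 74.6]
eef_rot: [-3.142, -0.0, -1.263]
wrist_force: [0.6, -0.4, 0.1]
finger_gap: 87.4
```

```bash
python3 - <<'E'
from h import *
s=manip.read_state(); print(s['eef_pos'],s['eef_rot'],s['finger_gap'],s['wrist_force'])
both('g8',[420,-307,50],35);tilt('g8',[420,-308])
E
```

```text
[ 415.68317001 -310.4425756    74.5928226 ] [-3.14155022e+00 -6.82459635e-05 -1.26304462e+00] 87.3815073965323 [ 0.57970255 -0.43071113  0.13729177]
scene 5 88 [ 386.4 -325.3    5.2] [ 442.2 -278.5   24.5]
scene 45 76 [ 395.4 -323.5   45.2] [ 442.7 -280.6   61.7]
scene 64 92 [ 390.1 -325.2   64.1] [ 440.1 -280.3   70.8]
((415.35089111328125, -307.2648620605469), (45.61391830444336, 46.29678726196289), 15.50118637084961)
side 5 109 [ 387.9 -320.2    5.1] [ 447.3 -272.1   25. ]
side 45 82 [ 388.3 -312.5   45.2] [ 442.  -277.5   61.9]
side 64 93 [ 388.7 -334.4   64.5] [ 443.9 -277.6   71. ]
((415.7480773925781, -306.5342102050781), (45.819122314453125, 48.53763198852539), 18.036420822143555)
```

View pics/g8.png

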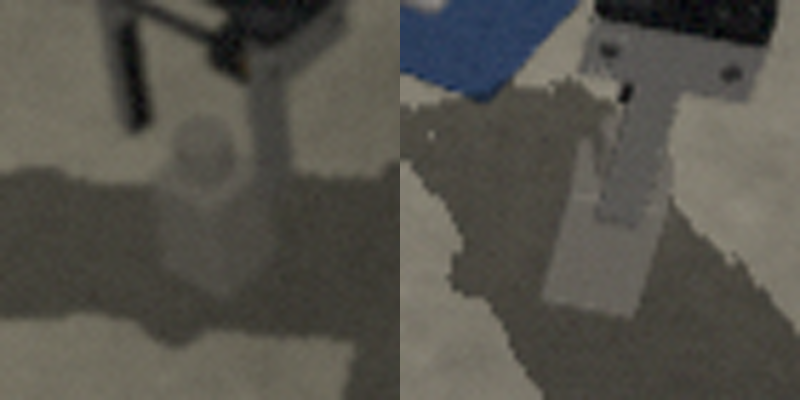

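Call:
{"fn": "arm_command", "kwargs": {
  "steps": [
    [0.95,[-0.3,-0.1,0],0],
    [0.95,[0,0,1.5],0],
    [0.95,[0,0,2],0],
    [0.4,[0,0,0.85],0],
    [0.4,[0,0,0],0]
  ],
  "force": 20
}}

```text
clock: 18.22
eef_pos: [414.9, -306.4, 29.4]
eef_rot: [3.14, 0.003, -1.263]
wrist_force: [-0.9, 0.6, 0.0]
finger_gap: 79.3
```

Call:
{"fn": "arm_command", "kwargs": {
  "steps": [
    [0.3,[0,0,0],0],
    [0.3,[0,0,0],0],
    [0.3,[0,0,0],0],
    [0.3,[0,0,0],0],
    [0.3,[0,0,0],0]
  ]
}}

```text
clock: 18.63
eef_pos: [416.0, -307.6, 31.7]
eef_rot: [-3.141, -0.001, -1.263]
wrist_force: [-0.9, -0.7, 0.4]
finger_gap: 46.1
```

Call:
{"fn": "arm_command", "kwargs": {
  "steps": [
    [0.3,[0,0,0],0],
    [0.3,[0,0,0],0],
    [0.3,[0,0,0],0],
    [0.3,[0,0,0],0]
  ]
}}

```text
clock: 18.97
eef_pos: [416.0, -307.6, 31.6]
eef_rot: [-3.141, -0.001, -1.263]
wrist_force: [-0.6, 0.1, 6.6]
finger_gap: 45.6
```

Call:
{"fn": "arm_command", "kwargs": {
  "steps": [
    [0.3,[0,0,-1],0],
    [0.3,[0,0,-2.5],0],
    [0.3,[0,0,-3],0],
    [0.3,[0,0,-2.5],0],
    [0.3,[0,0,0],0]
  ]
}}

```text
clock: 19.38
eef_pos: [417.2, -308.4, 126.3]
eef_rot: [-3.138, -0.006, -1.263]
wrist_force: [1.1, -0.8, -0.3]
finger_gap: 46.1
```

```bash
python3 - <<'E'
from h import *
s=manip.read_state(); print(s['eef_pos'],s['finger_gap'],s['wrist_force'])
t=E-172*vy; print(t); plan(list(t)+[121],0.095,n=13,start=[416,-307.6,121],syaw=-1.263)
E
```

```text
[ 417.20641391 -308.42248524  126.27493609] 46.09490289734641 [ 1.11537356 -0.82660596 -0.34182432]
[604.61543301  22.27556645]
from [ 416.  -307.6  121. ] n 13
[[-1.98, -2.15, -0.0], -0.104]
[[-1.74, -2.35, -0.0], -0.104]
[[-1.49, -2.52, -0.0], -0.104]
[[-1.22, -2.66, -0.0], -0.104]
[[-0.94, -2.77, -0.0], -0.104]
[[-0.64, -2.85, -0.0], -0.104]
[[-0.34, -2.9, -0.0], -0.104]
[[-0.04, -2.92, -0.0], -0.104]
[[0.27, -2.91, -0.0], -0.104]
[[0.57, -2.87, -0.0], -0.104]
[[0.87, -2.79, -0.0], -0.104]
[[1.15, -2.69, -0.0], -0.104]
[[1.43, -2.55, -0.0], -0.104]
```

Call:
{"fn": "arm_command", "kwargs": {
  "steps": [
    [0.3,[-1.98,-2.15,0],-0.104],
    [0.3,[-1.74,-2.35,0],-0.104],
    [0.3,[-1.49,-2.52,0],-0.104],
    [0.3,[-1.22,-2.66,0],-0.104],
    [0.3,[-0.94,-2.77,0],-0.104]
  ]
}}

```text
clock: 19.8
eef_pos: [488.6, -178.9, 120.7]
eef_rot: [3.141, 0.001, -0.738]
wrist_force: [0.5, -1.2, -2.1]
finger_gap: 46.2
```

Call:
{"fn": "arm_command", "kwargs": {
  "steps": [
    [0.3,[-0.64,-2.85,0],-0.104],
    [0.3,[-0.34,-2.9,0],-0.104],
    [0.3,[-0.04,-2.92,0],-0.104],
    [0.3,[0.27,-2.91,0],-0.104],
    [0.3,[0.57,-2.87,0],-0.104]
  ]
}}

```text
clock: 20.22
eef_pos: [561.5, -52.3, 120.7]
eef_rot: [3.142, 0.001, -0.218]
wrist_force: [1.0, -1.0, -1.1]
finger_gap: 45.4
```

Call:
{"fn": "arm_command", "kwargs": {
  "steps": [
    [0.3,[0.87,-2.79,0],-0.104],
    [0.3,[1.15,-2.69,0],-0.104],
    [0.3,[1.3,-1.5,0],-0.104],
    [0.3,[0,0,0],0],
    [0.3,[0,0,0],0]
  ]
}}

```text
clock: 20.63
eef_pos: [603.5, 12.3, 120.3]
eef_rot: [-3.141, 0.001, 0.089]
wrist_force: [-0.9, 0.3, -2.3]
finger_gap: 46.0
```

```bash
python3 - <<'E'
from h import *
s=manip.read_state(); print(s['eef_pos'],s['eef_rot'],s['finger_gap'],s['wrist_force'],row(s['eef_pos']))
t=E-172*vy; plan(list(t)+[80],0.095)
both('i1',[600,60,90],60)
E
```

```text
[603.52934686  12.30889809 120.26181529] [-3.14146886e+00  1.49584407e-03  8.92744393e-02] 45.99775715104524 [-0.8699424   0.28856039 -2.26087987] (np.float64(-2.0265988083866326), np.float64(-181.81870451959236))
from [603.5  12.3 120.3] n 2
[[0.1, -0.49, 2.01], np.float64(-0.003)]
[[0.1, -0.49, 2.01], np.float64(-0.003)]
```

View pics/i1.png

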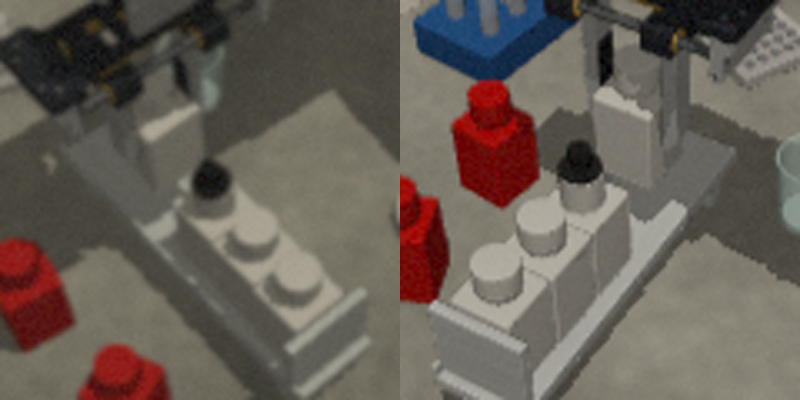

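Call:
{"fn": "arm_command", "kwargs": {
  "steps": [
    [0.3,[0.2,-0.2,2],-0.005],
    [0.3,[0,0,1.7],0],
    [0.3,[0,0,0.8],0],
    [0.3,[0,0,0.2],0],
    [0.3,[0,0,0],0]
  ]
}}

```text
clock: 21.15
eef_pos: [605.4, 13.3, 74.1]
eef_rot: [-3.142, 0.001, 0.093]
wrist_force: [0.7, 0.8, -2.2]
finger_gap: 45.8
```

Call:
{"fn": "arm_command", "kwargs": {
  "steps": [
    [0.3,[0,0,0.1],0],
    [0.3,[0,0,0],0]
  ]
}}

```text
clock: 21.32
eef_pos: [606.0, 13.6, 74.0]
eef_rot: [3.141, -0.001, 0.094]
wrist_force: [0.3, 0.6, -1.3]
finger_gap: 45.8
```

Call:
{"fn": "arm_command", "kwargs": {
  "steps": [
    [0.3,[0,0,0.1],0],
    [0.3,[0,0,0],0]
  ]
}}

```text
clock: 21.48
eef_pos: [605.8, 13.8, 72.4]
eef_rot: [3.141, -0.001, 0.094]
wrist_force: [-0.9, -0.5, -1.2]
finger_gap: 45.9
```

Call:
{"fn": "arm_command", "kwargs": {
  "steps": [
    [0.3,[0,0,0.1],0],
    [0.3,[0,0,0],0]
  ]
}}

```text
clock: 21.65
eef_pos: [605.9, 13.8, 71.7]
eef_rot: [3.141, -0.001, 0.094]
wrist_force: [-2.2, -0.8, 3.6]
finger_gap: 46.0
```

Call:
{"fn": "arm_command", "kwargs": {
  "steps": [
    [0.3,[0,-0.4,-0.02],0],
    [0.3,[0,-0.5,0],0],
    [0.3,[0,-0.4,0],0],
    [0.3,[0,-0.2,0],0],
    [0.3,[0,0,0],0]
  ]
}}

```text
clock: 22.07
eef_pos: [604.5, 29.5, 71.7]
eef_rot: [-3.141, -0.001, 0.095]
wrist_force: [-0.2, 2.0, 6.5]
finger_gap: 46.0
```

Call:
{"fn": "arm_command", "kwargs": {
  "steps": [
    [0.3,[0,-0.1,0],0],
    [0.3,[0,-0.1,0],0],
    [0.3,[0,0,0],0]
  ]
}}

```text
clock: 22.32
eef_pos: [604.4, 30.9, 71.7]
eef_rot: [3.141, -0.001, 0.094]
wrist_force: [1.3, -1.2, 5.8]
finger_gap: 45.9
```

Call:
{"fn": "arm_command", "kwargs": {
  "steps": [
    [0.3,[0,-0.1,0],0],
    [0.3,[0,0,0],0]
  ]
}}

```text
clock: 22.48
eef_pos: [604.3, 31.8, 71.7]
eef_rot: [3.141, -0.001, 0.094]
wrist_force: [0.7, -3.1, 4.4]
finger_gap: 46.1
```

Call:
{"fn": "arm_command", "kwargs": {
  "steps": [
    [0.3,[0,-0.1,0],0],
    [0.3,[0,0,0],0]
  ]
}}

```text
clock: 22.65
eef_pos: [604.3, 32.4, 71.7]
eef_rot: [3.141, -0.001, 0.094]
wrist_force: [1.3, -4.6, 5.4]
finger_gap: 45.8
```

Call:
{"fn": "arm_command", "kwargs": {
  "steps": [
    [0.3,[0,-0.1,0],0],
    [0.3,[0,0,0],0]
  ]
}}

```text
clock: 22.82
eef_pos: [604.2, 32.5, 71.7]
eef_rot: [3.14, -0.001, 0.094]
wrist_force: [1.2, -11.2, 4.7]
finger_gap: 45.7
```

```bash
python3 - <<'E'
from h import *
s=manip.read_state(); print(s['eef_pos'],s['wrist_force'],row(s['eef_pos']))
both('i2',[600,80,90],55);fit('i2')
E
```

```text
[604.23315042  32.5309944   71.66394974] [  1.2194204  -11.23990444   4.7280414 ] (np.float64(0.592242030945314), np.float64(-161.75455262619167))
scene s1 [array([  1. , -24.1]), array([31.6, 28.7]), 146]
scene s2 [array([  0.3, -69.5]), array([32.4, 29.5]), 139]
scene b3 [array([   1.4, -114.9]), array([25.5, 30.3]), 95, array([   1. , -116.4]), array([13.7, 14.1]), 36]
scene b4 [array([   1.4, -160.3]), array([58. , 29.2]), 83]
scene sq [  1.4 -83.1] [175.1  70.3] 88.8
stop y [0.39576838 4.48175387 7.41045274]
side s1 [array([  2.2, -22.4]), array([30.5, 31. ]), 167]
side s2 [array([ -0.1, -67.8]), array([29.4, 31.9]), 153]
side b3 [array([  -0. , -112.2]), array([28.4, 26. ]), 106, array([   1.5, -114. ]), array([13., 15.]), 39]
side b4 [array([  -1.9, -157.8]), array([29. , 58.1]), 145, array([  25.7, -153.4]), array([9.2, 2.5]), 11]
side sq [ -5.1 -80.7] [ 59.9 172. ] 0.1
stop y [0.15742063 6.12813475 9.02477753]
```

View pics/i2.png

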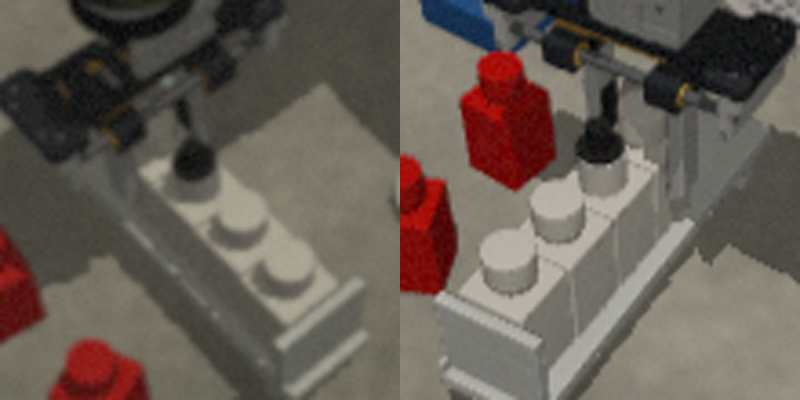

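Call:
{"fn": "arm_command", "kwargs": {
  "steps": [
    [0.3,[0,-0.1,0],0],
    [0.3,[0,0,0],0]
  ]
}}

```text
clock: 23.08
eef_pos: [604.2, 32.8, 71.7]
eef_rot: [3.139, -0.001, 0.093]
wrist_force: [2.4, -16.0, 5.4]
finger_gap: 45.9
```

Call:
{"fn": "arm_command", "kwargs": {
  "steps": [
    [0.3,[0,0.2,0],0],
    [0.3,[0,0,0],0],
    [0.9,[0,0,0],0],
    [0.9,[0,0,0],0],
    [0.9,[0,0,0],0]
  ]
}}

```text
clock: 23.5
eef_pos: [603.6, 33.0, 70.8]
eef_rot: [-3.141, 0.001, 0.094]
wrist_force: [0.2, -0.5, -1.5]
finger_gap: 62.7
```

Call:
{"fn": "arm_command", "kwargs": {
  "steps": [
    [0.9,[0,0,0],0],
    [0.9,[0,0,-1.5],0],
    [0.9,[0,0,-3.5],0],
    [0.9,[0,0,-4],0],
    [0.9,[0,0,-4],0]
  ]
}}

```text
clock: 23.92
eef_pos: [603.3, 32.9, 202.4]
eef_rot: [-3.141, 0.002, 0.094]
wrist_force: [-0.1, 0.6, 0.1]
finger_gap: 84.3
```

Call:
{"fn": "arm_command", "kwargs": {
  "steps": [
    [0.9,[-2,3.5,-2],0],
    [0.9,[-2,3.5,0],0],
    [0.9,[-2,3.5,0],0],
    [0.9,[-2,3.5,0],0],
    [0.9,[0,0,0],0]
  ]
}}

```text
clock: 24.33
eef_pos: [536.4, -116.2, 220.0]
eef_rot: [3.141, 0.0, 0.09]
wrist_force: [-0.0, 0.5, 0.1]
finger_gap: 84.9
```

```bash
python3 - <<'E'
from h import *
s=manip.read_state(); print(s['clock'],s['eef_pos'],s['wrist_force'])
both('j1',[597,100,80],55);fit('j1')
for n in('scene','side'):
    W=cloud(n,np.load(f'pics/j1_{n}.npy')).reshape(-1,3)
    R=np.c_[(W[:,:2]-E)@vx,(W[:,:2]-E)@vy,W[:,2]]
    q=R[(abs(R[:,0]-24)<4)|(abs(R[:,0]+24)<0)]; 
    for k,yc in (('s1',-23),('s2',-69),('b3',-115),('b4',-161)):
        P=R[(abs(R[:,0])<26)&(abs(R[:,1]-yc)<19)&(R[:,2]>104)&(R[:,2]<112)]
        A=np.c_[P[:,:2]-P[:,:2].mean(0),np.ones(len(P))]; print(n,k,len(P),'top tilt',np.linalg.lstsq(A,P[:,2],rcond=None)[0].round(3), 'x',P[:,0].min().round(1),P[:,0].max().round(1))
    P=R[(abs(R[:,0])<25)&(abs(R[:,1]+115)<22)&(R[:,2]>128)]
    print('stopper z',np.percentile(P[:,2],[5,50,99]).round(1))
    for nm,c in dict(beaker=(518.5,-88),dish=(431,130)).items():
        P=W[(abs(W[:,0]-c[0])<45)&(abs(W[:,1]-c[1])<45)&(W[:,2]>6)&(W[:,2]<70)]; print(nm,cv2.minAreaRect(P[:,:2].astype(np.float32)))
E
```

```text
24.3333 [ 536.38873742 -116.20427489  219.97953481] [-0.04436833  0.47784386  0.11453634]
scene s1 [array([  0.9, -24.1]), array([30.5, 28.7]), 147]
scene s2 [array([ -0. , -69.7]), array([30. , 30.2]), 140]
scene b3 [array([   1.8, -114.4]), array([25.1, 30. ]), 92, array([   0. , -116.2]), array([16.9, 13.7]), 36]
scene b4 [array([  -0.6, -162.4]), array([30.3, 30. ]), 121]
scene sq [  0.3 -92.7] [183.9  46.9] 89.2
stop y [0.3836438  4.33009477 7.25547819]
side s1 [array([  1.1, -22.3]), array([30.6, 30.7]), 166]
side s2 [array([  0.9, -67.5]), array([29.2, 30.5]), 155]
side b3 [array([   0.2, -112.1]), array([28.4, 25.9]), 109, array([   1.5, -114. ]), array([12.8, 14.1]), 38]
side b4 [array([   0.6, -161.4]), array([29.2, 33.1]), 132]
side sq [  1.7 -87. ] [192.9  53.4] 87.1
stop y [0.04271407 5.95233691 9.65159569]
scene s1 152 top tilt [-4.00000e-03  1.50000e-02  1.07486e+02] x -19.9 25.0
scene s2 140 top tilt [1.00000e-03 1.60000e-02 1.07569e+02] x -22.3 23.0
scene b3 129 top tilt [-8.0000e-03  7.0000e-03  1.0768e+02] x -23.2 23.0
scene b4 97 top tilt [-6.00000e-03 -1.00000e-02  1.07426e+02] x -21.9 22.8
stopper z [131.1 138.6 155.4]
beaker ((518.269775390625, -88.99374389648438), (56.58393096923828, 52.568965911865234), 56.89757537841797)
dish ((430.677978515625, 129.86734008789062), (56.82061004638672, 55.880279541015625), 71.3496322631836)
side s1 172 top tilt [2.10000e-02 3.00000e-03 1.08974e+02] x -21.0 25.1
side s2 141 top tilt [ 3.50000e-02 -0.00000e+00  1.08999e+02] x -22.1 24.0
side b3 118 top tilt [3.50000e-02 1.10000e-02 1.08901e+02] x -23.3 23.7
side b4 97 top tilt [3.1000e-02 2.4000e-02 1.0903e+02] x -22.9 24.5
stopper z [130.  139.5 156.4]
beaker ((518.9732666015625, -87.5521240234375), (52.013553619384766, 56.649662017822266), 31.2473201751709)
dish ((432.0292053222656, 131.04959106445312), (56.06403350830078, 57.72169494628906), 34.92169189453125)
```

View pics/j1.png

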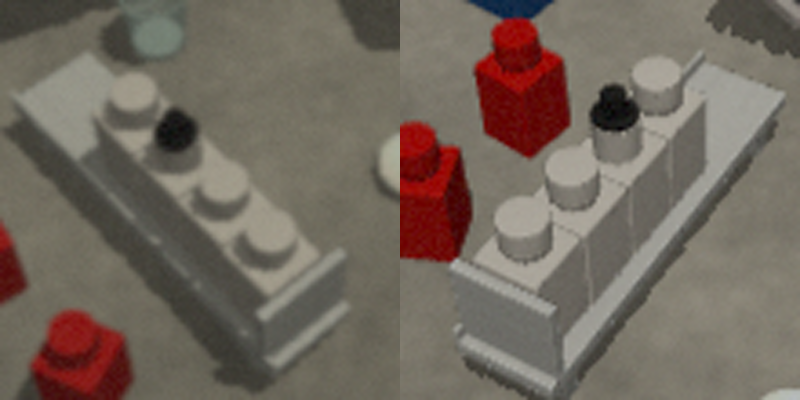

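View pics/j1_scene.png

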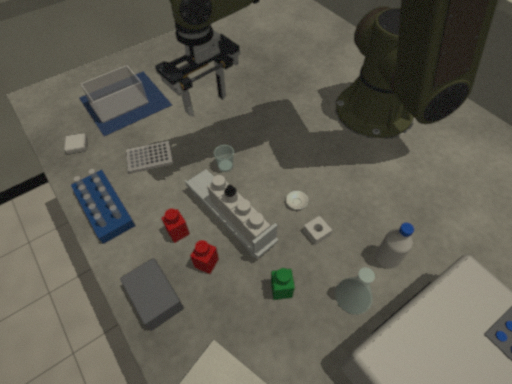

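```bash
python3 - <<'E'
from h import *
for n in('scene','side'):
    W=cloud(n,np.load(f'pics/j1_{n}.npy')).reshape(-1,3)
    R=np.c_[(W[:,:2]-E)@vx,(W[:,:2]-E)@vy,W[:,2]]
    for z0,z1 in((135,141),(148,158)):
        P=R[(abs(R[:,0])<18)&(abs(R[:,1]+115)<18)&(R[:,2]>z0)&(R[:,2]<z1)]; print(n,len(P),np.median(P[:,2]),cv2.minAreaRect(P[:,:2].astype(np.float32)))
    # yaw of each bottle via stray edges: x+ face edge slope of square tops
    for k,yc in (('s1',-23),('s2',-69),('b3',-115),('b4',-161)):
        P=R[(abs(R[:,0])<28)&(abs(R[:,1]-yc)<20)&(R[:,2]>100)&(R[:,2]<112)]
        out=[]
        for sg in(1,-1):
            e=[(y,(sg*P[(abs(P[:,1]-y)<3)][:,0]).max()*sg) for y in np.arange(yc-17,yc+18,4) if (abs(P[:,1]-y)<3).sum()>3]
            e=np.array(e); out.append(np.polyfit(e[:,0],e[:,1],1)[0].round(3))
        print(n,k,'edge slope vs row',out)
print(manip.read_state()['qd'].round(3))
print(manip.sign_off())
E
```

```text
scene 72 137.77669901475386 ((2.3678689002990723, -115.02581024169922), (25.112674713134766, 28.314085006713867), 43.653629302978516)
scene 42 152.89810644711656 ((0.21658609807491302, -116.109375), (17.245094299316406, 13.78250789642334), 49.45885467529297)
scene s1 edge slope vs row [np.float64(-0.007), np.float64(-1.265)]
scene s2 edge slope vs row [np.float64(0.024), np.float64(-1.383)]
scene b3 edge slope vs row [np.float64(-0.03), np.float64(-1.353)]
scene b4 edge slope vs row [np.float64(0.012), np.float64(-0.85)]
side 78 138.9342106767497 ((0.22667837142944336, -112.1125259399414), (28.273469924926758, 25.92932891845703), 28.947107315063477)
side 44 154.9141605348582 ((1.5064210891723633, -113.96554565429688), (14.608695983886719, 13.904741287231445), 68.89119720458984)
side s1 edge slope vs row [np.float64(1.224), np.float64(-0.011)]
side s2 edge slope vs row [np.float64(1.143), np.float64(-0.01)]
side b3 edge slope vs row [np.float64(0.837), np.float64(-0.037)]
side b4 edge slope vs row [np.float64(0.61), np.float64(-0.008)]
[ 0.047  0.014 -0.014  0.004 -0.001  0.011]
the job is handed in; nothing more can be done
None
```

The job is handed in at about 24 s, and by my last checks it should pass; the sign-off reports no verdict.

**What I did**
- **Open bottle:** I seated the stopper in its neck on the bench, then set the bottle on the shelf. I pushed it and the two stored bottles gently up to the end stop; wrist force peaked at about 18 N.
- **Lying bottle:** the tool cannot tilt, so I pinched its cap lightly and tipped it upright about its base edge. I re-gripped the body and placed it last in the row; wrist force peaked at about 16 N.
- I then backed the arm off, clear of everything.

**What the last checks showed**
- **Row position:** the bottles stand at y ≈ -23, -69, -115 and -162 mm from the stop, within about 2 mm of the middle line.
- **Gaps:** the whole row shows about 1 mm of gap in all.
- **Upright and square:** measured tilts and edge angles were all below 0.04 rad.
- **Stopper:** the flange top is at 98 mm and the grip top at 114 mm above the bottle's underside, which is fully home. It is centred in the neck to within measurement error.
- **Bystanders:** the beaker and dish measured the same positions as at the start. I checked the flask, wash bottle and microplate only by eye, and they looked unmoved.

**Where the checks disagreed**
- The two fixed cameras differed by about 2 mm along the row, which is within their calibration; the figures above are averages.
- The edge-slope check gave meaningless values (around 0.6 to 1.4) on the faces hidden from each camera, and I ignored those.
- The arm still had a slight residual joint motion (under 0.05 rad/s) at hand-in, but it was touching nothing.

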